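Lock the sit-up bench carriage with its long pin

TASK

Push the grey carriage of the sit-up bench fully home, away from the robot, so that its holes line up with those of the frame. Then take the long locking pin out of its wooden rack and thread it, tip first, from the robot's right (the yellow ear) through all four holes until its collar is up against the yellow ear (the rack leaves only its middle free to grip, so expect to let go part-way and take it again by the knob). Let go of everything and leave the bottle, tape roll and dumbbell where they are.

Things in the scene. Friction and masses are not known exactly. Their poses are not given: they have to be found in the camera images.
- frame: Fixed foot end of a sit-up bench, dark steel, 330 (x) by 190 mm (y), within 0.22 rad of square to the robot. Origin on the bench top below the middle of the hole axis; x away from the robot, y to its left. Side rails 35 mm high at y = +-(63..93) mm; on each an upright ear at x = 0, top at 130 mm. Two black foam rollers, 68 mm diameter, lie along y at x = 142, z = 70 mm, out to y = +-113 mm.
- entry (a point): Centre of the 20 mm hole in the yellow ear (robot's right; plate 50 mm in x, 10 mm thick), on its outer face: x = 0, y = -80, z = 105 mm in the frame. The pin goes in here along the frame's +y. Axes as the frame's.
- exit (a point): Centre of the 20 mm hole in the dark left ear (10 mm thick), on its outer face: x = 0, y = +80, z = 105 mm in the frame. The pin's tip comes out here. Axes as the frame's.
- carriage (a joint): How far (m) the grey carriage stands short of home, toward the robot (frame -x): 0 = home at its stop, four holes in line; at most 0.075. Stiff (about 4 N), stays where left. It carries two grey upright plates (50 mm in x, at y = +-(40..50) mm, top at z = 130 mm) with 20 mm holes at z = 105 mm, and a red handle post.
- carriage_grip (a point): Point to grip on the carriage's red upright handle post (26 mm diameter, z = 55 to 147 mm): on its axis at z = 130 mm. When home it is 55 mm on the robot's side of the hole axis, midway between the ears; 17 mm free in x between the post and the grey plates' near edges. Easiest pinched along y. Axes as the frame's.
- rack: Fixed wooden pin rack, 90 x 310 mm, 78 mm high; origin on the bench top under its middle. The pin lies along its y, tip to +y (robot's left), axis 50 mm above the bench top. Both ends (rack y below -71 and above 70 mm) lie in slots 20 mm wide (36 at the knob), 28 mm deep above the axis: no room for fingers. Between them the shaft is free above a 12 mm board. Lift the pin straight up.
- pin: Loose round steel pin, about 0.26 kg, along its own +y: shaft 14 mm diameter, 220 mm from collar to tip, last 14 mm tapered to 6 mm. Origin on its axis at the collar's seating face. Collar 30 mm diameter, y = -6..0. Black knob 26 mm diameter, y = -46..-6. Centre of mass about 82 mm from the origin towards the tip. May be rolled any way about its y.
- pin_tip (a point): Tip of the pin, on its axis, 220 mm from the collar's seating face.
- pin_knob (a point): Centre of the black knob of the pin, on its axis, 26 mm behind the collar's seating face: grip here to push it home.
- pin_shaft (a point): Point on the pin's axis 60 mm from the collar's seating face, 36 mm clear of the rack's knob block: a place to grip in the rack. Held here some 140 mm of pin goes in before the fingers meet the yellow ear; let go, it then stays in the holes, drooping a little.
- bottle: Bystander: blue drinking bottle, 66 mm diameter, 190 mm tall, standing; origin under its middle.
- tape: Bystander: grey tape roll lying flat, 100 mm diameter, 30 mm high; origin under its middle.
- dumbbell: Bystander: small black dumbbell along its y, 190 mm long, heads 64 mm; origin under its middle.

How it is judged:
By the outcome, as a careful person would: the job done as asked, in the order asked, and still so for the second after the job is handed in, with the robot touching nothing.
It also fails if it takes over 64 s, if anything falls off the work surface, if the arm or the gripper's body presses on something with over 40 N, if the wrist force passes 120 N, or if a joint passes its speed limit or range.

ROBOT

A 7-joint arm with a two-finger parallel gripper is mounted at the origin on the work surface. World frame = base frame: x ahead of the robot, y to its left, z up, the work surface at z = 0. Lengths are in m, angles in rad, forces in N, time in s.
With the tool pointing down it reaches from about 0.425 to 0.925 m from the base axis. Payload 6.8 kg.
Tool frame: the origin (TCP) lies on the centre line of the jaws, within the pads' length; the fingertips stand 17 mm ahead of it and the grasp point (between the pads) lies 2 mm behind it (nose_length is the distance from the TCP to the fingertips, in m); z points along the fingers, x is the direction in which the jaws open and shut, and the axes are right-handed (so a half turn about z gives the same grasp; the last joint's range is limited). The gripper opens to 85 mm and grips with 20 to 120 N. Pads are 22 mm wide; open, the fingers measure 114 mm over their backs; the gripper's body (76 mm by 85 mm) begins 54 mm behind the grasp point. The pads swing forward as they close: fully open they stand 13 mm farther back than shut.
Start: joints at [1.205, 0.477, 0.022, 1.555, -0.011, 1.109, -0.083], TCP at [0.172, -0.653, 0.248] pointing down, gripper open.
Joint ranges: [-2.96, 2.96], [-0.34, 2.1], [-1.41, 1.46], [0.24, 2.44], [-1.37, 4.51], [0.17, 1.92], [-2.96, 2.96]. Speed limits (rad/s): [2.39, 2.39, 3.14, 3.14, 3.14, 3.14, 3.14].

INTERFACE

Orientations are given as a unit quaternion [w, x, y, z].
In Python, from station import * gives the robot as it stands.
- The arm moves only by the tool send_rows, never from a script. Its argument "commands" is a list of rows, each an object with "translation": the shift along the tool's x, y, z in m, a list of three; "rot": the turn, a rotation vector about the tool's x, y, z in degrees, a list of three; "grip": the finger opening in m, from 0 to 0.0854. In form: [{"translation": [tx, ty, tz], "rot": [rx, ry, rz], "grip": grip}, ...]. A call has exactly 5 rows; each row shifts and turns the commanded pose from where the row before left it, along the tool's axes as they then stand; what a row does not reach is not made up. A row lasts 1/12 s, in which the tool goes at most 41.7 mm and 7.16 degrees, less where a joint would pass 70% of its speed; a pose out of reach is approached as far as the arm can. A call with a gripper value outside its range is refused whole. The fingers move at their own pace and stop on an object; "force" is the grip in N (left out, the last holds). Time passes only in rows, so rows that do not move let the fingers close, or fill a call up. It gives the time, the measured TCP pose, the force and the opening at its end, in the units of the state.
- get_obs(): the state, without advancing time (a new reading comes with each control period).
- read_camera(name): name is "side" or "top"; returns a dict with "pixels" (384x512x3 uint8, red, green, blue), "depth" (384x512 float32, m along the optical axis (not along the pixel's ray), 0 where there is no reading), "mtx" (3x3 intrinsics, pixels), "dist" ([k1, k2, p1, p2, k3] as OpenCV has them; the pictures are not rectified), "extrinsics" (4x4, takes a point from camera to world coordinates). Camera axes: x right, y up, looking along -z (the intrinsics and any distortion apply to the point x, -y, -z); pixel columns grow to the right and rows downward; lengths in m; the calibration is good to about 2 mm. A picture is of the moment at which its call begins.
- hand_in(): hands the job in, once; it reports no verdict.
The state is a dict: "t": time; "q": joint angles; "joint_vel": joint speeds; "joint_torque": joint torques, N m; "eef_pos": TCP position; "tool_rot": TCP orientation; "contact_force": force on the tool from outside, world axes, zero at the start; "torque": the same for the moment, N m; "gripper_width": opening from 0.0 (shut) to 1.0 (fully open).
Only numpy, scipy, OpenCV 4.12 (cv2) and the standard library are available. Lean on these libraries where they do the work, as an engineer would, in place of code of your own. Each camera call takes 0.05 s, during which the arm holds its last target.

## Working session

There is one attempt and no reset: what is moved stays moved. The work goes in short steps, Python scripts to look and compute and a tool call to move; the robot and the scene stay as the last step left them, time stands still between calls to the robot, and variables do not carry over. Pictures are saved under pics/ and viewed, and the job is handed in when it is done.

Besides the shell and the picture viewer there is one more tool, called in YAML: its name, and indented under it one key for each argument. send_rows: Moves the arm, as the interface text tells. Its arguments: {"type":"object","properties":{"commands":{"type":"array","items":{"type":"object","properties":{"translation":{"type":"array","items":{"type":"number"}},"rot":{"type":"array","items":{"type":"number"}},"grip":{"type":"number"}}}},"force":{"type":"number"}},"required":["commands"]}

```bash
ls; mkdir -p pics; python3 - <<'E'
from station import *
import cv2, pickle
o=get_obs(); print(o)
for n in ("top","side"):
    c=read_camera(n); pickle.dump(c,open(f"{n}0.pkl","wb"))
    cv2.imwrite(f"pics/{n}0.png",cv2.resize(c["pixels"][:,:,::-1],(800,600),interpolation=cv2.INTER_CUBIC))
    print(n,c["mtx"],c["dist"],c["extrinsics"])
E
```

```text
pics
{'t': 0.0, 'q': array([ 1.20491336,  0.47779566,  0.02231968,  1.55643936, -0.01152288,
        1.10928306, -0.08311046]), 'joint_vel': array([-8.13943442e-04, -6.29908873e-05,  1.84328942e-04, -9.83051814e-04,
        9.42659087e-04, -8.14233003e-04,  1.15350907e-03]), 'joint_torque': array([ 1.43109742e-05, -5.96446967e+01,  1.60806444e+00, -2.81193674e+01,
        1.25107021e-02,  9.48536064e-03, -1.00487844e-05]), 'eef_pos': array([ 0.17194897, -0.65216144,  0.24733336]), 'tool_rot': array([-5.06702724e-04,  7.92134660e-01, -6.10345699e-01, -7.42596057e-04]), 'contact_force': array([ 0.52355865, -0.36165199,  0.42581832]), 'torque': array([-0.02571479,  0.00446742,  0.02085977]), 'gripper_width': 1.000172205969376}
top [[428.06359625   0.         259.71258588]
 [  0.         428.06359625 192.0696495 ]
 [  0.           0.           1.        ]] [-0.15147792  0.          0.          0.          0.        ] [[-0.01119634  0.99897022 -0.04396753  0.506046  ]
 [-0.9995984  -0.01232644 -0.02551656  0.01491174]
 [-0.02603224  0.04366418  0.99870705  1.18966168]
 [ 0.          0.          0.          1.        ]]
side [[376.16240386   0.         254.73488518]
 [  0.         376.16240386 193.21545099]
 [  0.           0.           1.        ]] [0.01434951 0.         0.         0.         0.        ] [[-0.95255794  0.18265958 -0.24345194  0.23701379]
 [-0.30412825 -0.54021862  0.78464632  1.00632795]
 [ 0.01180589  0.82146169  0.57014148  0.81491593]
 [ 0.          0.          0.          1.        ]]
```

View pics/top0.png

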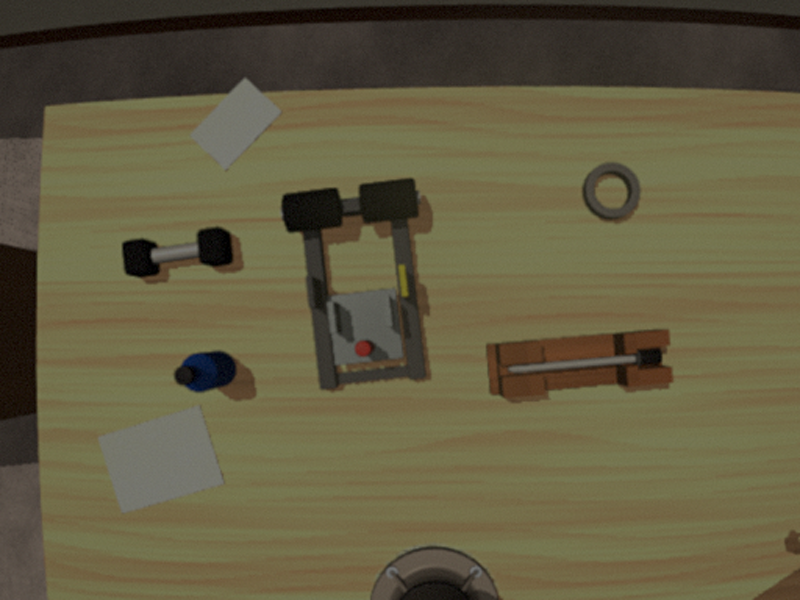

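View pics/side0.png

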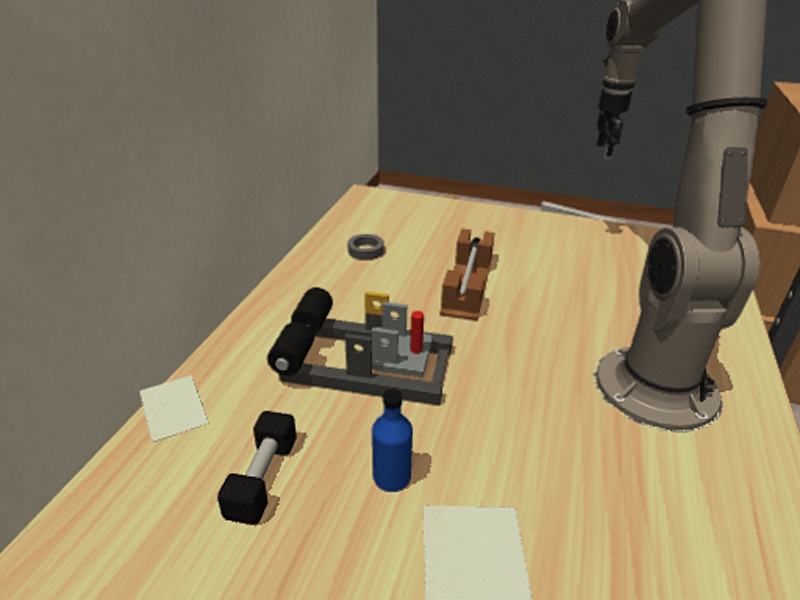

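```bash
cat > h.py <<'E'
import numpy as np, cv2, pickle
def cloud(c):
    h,w=c["depth"].shape
    u,v=np.meshgrid(np.arange(w),np.arange(h))
    p=cv2.undistortPoints(np.stack([u,v],-1).reshape(-1,1,2).astype(np.float64),c["mtx"],c["dist"]).reshape(h,w,2)
    d=c["depth"]
    P=np.stack([p[...,0]*d,-p[...,1]*d,-d],-1)
    E=c["extrinsics"]
    W=P@E[:3,:3].T+E[:3,3]
    W[d==0]=np.nan
    return W
def proj(c,X):
    X=np.atleast_2d(X).astype(float); E=c["extrinsics"]
    P=(X-E[:3,3])@E[:3,:3]
    P=P*[1,-1,-1]
    return cv2.projectPoints(P,np.zeros(3),np.zeros(3),c["mtx"],c["dist"])[0].reshape(-1,2)
def ray(c,uv,z):
    """point on pixel rays at height z"""
    uv=np.atleast_2d(uv).astype(float).reshape(-1,1,2)
    p=cv2.undistortPoints(uv,c["mtx"],c["dist"]).reshape(-1,2)
    E=c["extrinsics"]; d=np.c_[p[:,0],-p[:,1],-np.ones(len(p))]@E[:3,:3].T
    return E[:3,3]+d*((z-E[2,3])/d[:,2])[:,None]
E
python3 - <<'E'
from h import *
for n in("top","side"):
    c=pickle.load(open(f"{n}0.pkl","rb"));W=cloud(c)
    # table residual around work area
    m=(W[...,2]<0.01)&(W[...,2]>-0.01)&(W[...,0]>.3)&(W[...,0]<.9)
    print(n,m.sum(),np.nanmedian(W[...,2][m]),np.nanstd(W[...,2][m]))
    A=np.c_[W[m][:,:2],np.ones(m.sum())]; print(np.linalg.lstsq(A,W[m][:,2],rcond=None)[0])
    im=c["pixels"][:,:,::-1]
    boxes={"top":{"f":(170,105,285,255),"r":(305,205,435,260)},"side":{"f":(165,175,300,265),"r":(270,140,330,210)}}[n]
    for k,(a,b,d,e) in boxes.items():
        s=min(800/(d-a),600/(e-b)); s=int(s)
        print(n,k,s,(a,b))
        cv2.imwrite(f"pics/{n}0_{k}.png",cv2.convertScaleAbs(cv2.resize(im[b:e,a:d],None,fx=s,fy=s,interpolation=cv2.INTER_CUBIC),alpha=1.6 if n=="top" else 1))
E
```

```text
top 88468 -0.00011818132467467102 0.0023988847168352587
[ 0.00088165  0.00045384 -0.00062532]
top f 4 (170, 105)
top r 6 (305, 205)
side 43829 -0.0011051484853404903 0.002040399817439905
[-9.67407155e-05  1.63041910e-03 -1.46999435e-03]
side f 5 (165, 175)
side r 8 (270, 140)
```

View pics/top0_f.png

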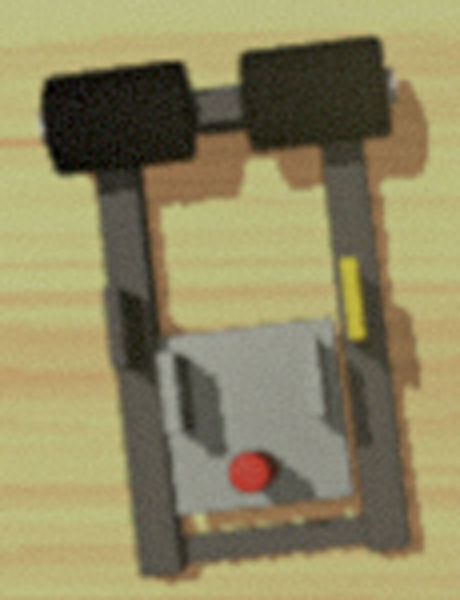

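View pics/top0_r.png

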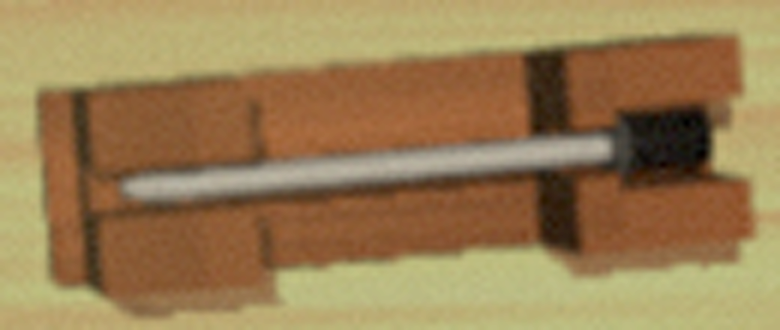

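View pics/side0_f.png

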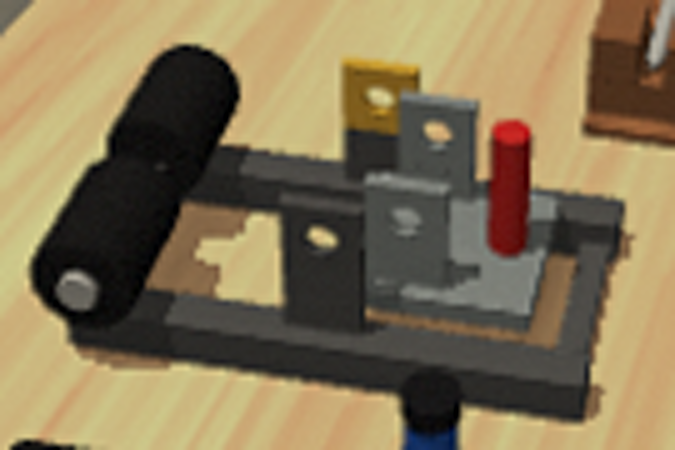

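View pics/side0_r.png

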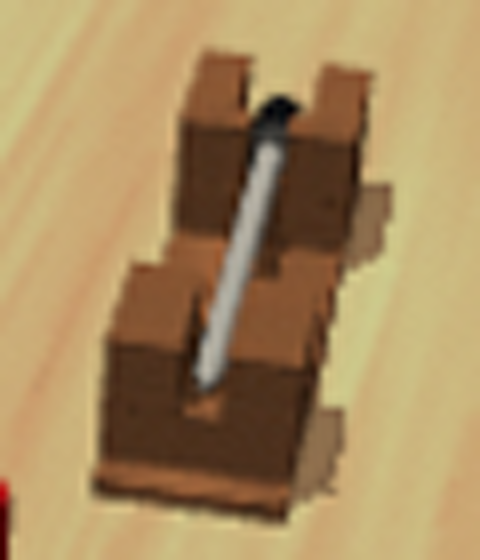

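```bash
cat > fit0.py <<'E'
from h import *
from scipy.optimize import least_squares
T=pickle.load(open("top0.pkl","rb"));S=pickle.load(open("side0.pkl","rb"))
def px(off,s,p): return (np.array(p,float)+.5)/s-.5+off
tf=lambda *p:px((170,105),4,p); sf=lambda *p:px((165,175),5,p)
tr=lambda *p:px((305,205),6,p); sr=lambda *p:px((270,140),8,p)
# (cam, pixel, local point, carriage?)
F=[(T,tf(340,259),(.025,-.07,.13),0),(T,tf(357,257),(.025,-.08,.13),0),(T,tf(348,340),(-.025,-.07,.13),0),(T,tf(365,338),(-.025,-.08,.13),0),
(S,sf(322,238),(0,.08,.105),0),(S,sf(380,97),(0,-.07,.105),0),
(S,sf(283,203),(.025,.08,.13),0),(S,sf(366,212),(-.025,.08,.13),0),
(T,tf(251,471),(-.055,0,.147),1),(S,sf(512,130),(-.055,0,.147),1),
(S,sf(406,219),(0,.05,.105),1),(S,sf(438,131),(0,-.04,.105),1)]
def w(p,L):
    c,s=np.cos(p[2]),np.sin(p[2]); return np.array([p[0]+c*L[0]-s*L[1],p[1]+s*L[0]+c*L[1],L[2]])
def res(p):
    r=[]
    for c,uv,L,k in F:
        L=np.array(L)-(np.array([p[3],0,0]) if k else 0)
        r.append(proj(c,w(p,L))[0]-uv)
    return np.array(r)
s=least_squares(lambda p:res(p).ravel(),[.6,.08,.1,.04],loss='soft_l1')
print("frame",s.x); print(np.round(res(s.x),2))
P=s.x
for n,L in dict(entry=(0,-.08,.105),exit=(0,.08,.105),post=(-.055-P[3],0,.13),home=(-.055,0,.13)).items(): print(n,w(P,L).round(4))
# pin: collar at p, direction yaw
G=[(T,tr(121,187),(0,.22,.05)),(T,tr(614,147),(0,0,.05)),(T,tr(710,137),(0,-.046,.05)),(S,sr(203,385),(0,.22,.05))]
r2=lambda p:np.array([proj(c,w(p,L))[0]-uv for c,uv,L in G])
s2=least_squares(lambda p:r2(p).ravel(),[.5,-.35,.1],loss='soft_l1')
print("pin",s2.x);print(r2(s2.x).round(2)); print("shaft pt",w(s2.x,(0,.06,.05)))
if __name__=="__main__":
  for c,n in((T,"top"),(S,"side")):
    W=cloud(c)
    # depth-based: pin height
    c_,s_=np.cos(s2.x[2]),np.sin(s2.x[2]); d=W[...,:2]-s2.x[:2]; lx=d@[c_,s_]; ly=d@[-s_,c_]
    for a in(0.02,.06,.1,.14,.19):
        m=(abs(ly-a)<.01)&(abs(lx)<.012)&(W[...,2]>.045); print(n,"pin",a,m.sum(),lx[m].mean() if m.any() else None, W[...,2][m].max() if m.any() else None)
    c_,s_=np.cos(P[2]),np.sin(P[2]); d=W[...,:2]-P[:2]; lx=d@[c_,s_]; ly=d@[-s_,c_]; z=W[...,2]
    m=(abs(ly)<.1)&(abs(lx)<.03)&(z>.06)
    H,e=np.histogram(ly[m],bins=np.arange(-.1,.1,.005)); print([(round(x,3),h) for x,h in zip(e,H) if h])
E
python3 fit0.py
```

```text
frame [0.57500025 0.1205847  0.12272604 0.04388157]
[[-0.06  0.38]
 [-0.33  0.34]
 [ 0.62  0.03]
 [ 0.36 -0.01]
 [ 0.22  0.52]
 [-0.44  0.38]
 [-0.47 -0.16]
 [-0.49  0.15]
 [ 0.25  0.79]
 [-0.19 -0.86]
 [-0.04 -0.03]
 [-0.71  0.4 ]]
entry [0.5848 0.0412 0.105 ]
exit [0.5652 0.2    0.105 ]
post [0.4769 0.1085 0.13  ]
home [0.5204 0.1139 0.13  ]
pin [ 0.45208479 -0.3485829   0.06789588]
[[ 0.59  0.28]
 [-0.58 -0.07]
 [-0.11  0.1 ]
 [-0.38 -0.37]]
shaft pt [ 0.44801416 -0.28872114  0.05      ]
top pin 0.02 54 -3.362567758377638e-05 0.08091338520114477
top pin 0.06 39 0.0007099904456083484 0.06063726878524389
top pin 0.1 41 0.0010211902570287682 0.05988742080129006
top pin 0.14 41 0.001142436477974044 0.05863009666020802
top pin 0.19 64 -0.001775108405528038 0.08280704019517171
[(np.float64(-0.08), np.int64(40)), (np.float64(-0.075), np.int64(42)), (np.float64(-0.07), np.int64(12)), (np.float64(-0.05), np.int64(10)), (np.float64(-0.045), np.int64(10)), (np.float64(-0.04), np.int64(4)), (np.float64(-0.015), np.int64(1)), (np.float64(-0.005), np.int64(1)), (np.float64(0.035), np.int64(1)),
[... 394 characters left out ...]
14 10 -0.0016573833059399684 0.05751321910665064
side pin 0.19 20 0.0027329799051282124 0.07892877071246485
[(np.float64(-0.085), np.int64(2)), (np.float64(-0.08), np.int64(19)), (np.float64(-0.075), np.int64(102)), (np.float64(-0.07), np.int64(92)), (np.float64(-0.065), np.int64(1)), (np.float64(-0.055), np.int64(1)), (np.float64(-0.05), np.int64(1)), (np.float64(-0.045), np.int64(25)), (np.float64(-0.04), np.int64(32)), (np.float64(0.04), np.int64(5)), (np.float64(0.045), np.int64(26)), (np.float64(0.05), np.int64(46)), (np.float64(0.055), np.int64(1)), (np.float64(0.065), np.int64(1)), (np.float64(0.07), np.int64(26)), (np.float64(0.075), np.int64(134)), (np.float64(0.08), np.int64(154))]
```

```bash
cat > plan.py <<'E'
import numpy as np
from scipy.spatial.transform import Rotation as R, Slerp
from station import *
def pose():
    o=get_obs(); q=o["tool_rot"]; return np.array(o["eef_pos"]),R.from_quat(q[[1,2,3,0]]),o
def down(az,tilt=0):
    """tool z down, tool x at world azimuth az (rad)"""
    x=np.array([np.cos(az),np.sin(az),0]);z=np.array([0,0,-1.]);return R.from_matrix(np.c_[x,np.cross(z,x),z])
def plan(wps,start=None):
    """wps: list of (pos,R,nrows)"""
    p,r,_=pose() if start is None else (*start,None)
    k=0
    for q,rt,n in wps:
        q=np.array(q,float)
        sl=Slerp([0,1],R.concatenate([r,rt])); p0,r0=p,r
        for i in range(n):
            qi=p0+(q-p0)*(i+1)/n; ri=sl((i+1)/n)
            t=r.inv().apply(qi-p); rv=np.degrees((r.inv()*ri).as_rotvec())
            print(f"{k%5+1}: t {np.round(t,4).tolist()} rot {np.round(rv,2).tolist()}  |t| {np.linalg.norm(t):.4f} -> {qi.round(3)}")
            k+=1; p,r=qi,ri
E
python3 - <<'E'
from plan import *
az=0.1227-np.pi/2
plan([((.50,-.30,.25),down(az),12),((.477,.1085,.25),down(az),13)])
E
```

```text
1: t [-0.0214, -0.0339, -0.0002] rot [0.0, 0.01, 0.64]  |t| 0.0401 -> [ 0.199 -0.623  0.248]
2: t [-0.0218, -0.0337, -0.0002] rot [0.0, 0.01, 0.64]  |t| 0.0401 -> [ 0.227 -0.594  0.248]
3: t [-0.0222, -0.0334, -0.0002] rot [0.0, 0.01, 0.64]  |t| 0.0401 -> [ 0.254 -0.564  0.248]
4: t [-0.0225, -0.0332, -0.0002] rot [0.0, 0.01, 0.64]  |t| 0.0401 -> [ 0.281 -0.535  0.248]
5: t [-0.0229, -0.0329, -0.0002] rot [0.0, 0.01, 0.64]  |t| 0.0401 -> [ 0.309 -0.505  0.248]
1: t [-0.0233, -0.0327, -0.0002] rot [0.0, 0.01, 0.64]  |t| 0.0401 -> [ 0.336 -0.476  0.249]
2: t [-0.0237, -0.0324, -0.0002] rot [0.0, 0.01, 0.64]  |t| 0.0401 -> [ 0.363 -0.447  0.249]
3: t [-0.024, -0.0321, -0.0002] rot [0.0, 0.01, 0.64]  |t| 0.0401 -> [ 0.391 -0.417  0.249]
4: t [-0.0244, -0.0319, -0.0002] rot [0.0, 0.01, 0.64]  |t| 0.0401 -> [ 0.418 -0.388  0.249]
5: t [-0.0247, -0.0316, -0.0002] rot [0.0, 0.01, 0.64]  |t| 0.0401 -> [ 0.445 -0.359  0.25 ]
1: t [-0.0251, -0.0313, -0.0002] rot [0.0, 0.01, 0.64]  |t| 0.0401 -> [ 0.473 -0.329  0.25 ]
2: t [-0.0254, -0.031, -0.0002] rot [0.0, 0.01, 0.64]  |t| 0.0401 -> [ 0.5  -0
[... 447 characters left out ...]
.25 ]
3: t [-0.0314, -0.0021, 0.0] rot [-0.0, 0.0, 0.0]  |t| 0.0315 -> [ 0.489 -0.111  0.25 ]
4: t [-0.0314, -0.0021, 0.0] rot [-0.0, 0.0, -0.0]  |t| 0.0315 -> [ 0.488 -0.08   0.25 ]
5: t [-0.0314, -0.0021, 0.0] rot [-0.0, 0.0, -0.0]  |t| 0.0315 -> [ 0.486 -0.049  0.25 ]
1: t [-0.0314, -0.0021, 0.0] rot [-0.0, 0.0, 0.0]  |t| 0.0315 -> [ 0.484 -0.017  0.25 ]
2: t [-0.0314, -0.0021, 0.0] rot [-0.0, 0.0, -0.0]  |t| 0.0315 -> [0.482 0.014 0.25 ]
3: t [-0.0314, -0.0021, 0.0] rot [-0.0, 0.0, 0.0]  |t| 0.0315 -> [0.481 0.046 0.25 ]
4: t [-0.0314, -0.0021, 0.0] rot [-0.0, 0.0, 0.0]  |t| 0.0315 -> [0.479 0.077 0.25 ]
5: t [-0.0314, -0.0021, 0.0] rot [-0.0, 0.0, 0.0]  |t| 0.0315 -> [0.477 0.108 0.25 ]
```

send_rows:
  commands:
    - {"translation": [-0.022, -0.034, 0], "rot": [0, 0, 1.3], "grip": 0.085}
    - {"translation": [-0.022, -0.034, 0], "rot": [0, 0, 1.3], "grip": 0.085}
    - {"translation": [-0.023, -0.033, 0], "rot": [0, 0, 1.3], "grip": 0.085}
    - {"translation": [-0.024, -0.033, 0], "rot": [0, 0, 1.3], "grip": 0.085}
    - {"translation": [-0.024, -0.033, 0], "rot": [0, 0, 1.3], "grip": 0.085}

```text
t: 0.52
eef_pos: [0.3118, -0.5033, 0.248]
tool_rot: [-0.0, 0.756, -0.655, -0.0]
contact_force: [0.3, -1.2, 0.5]
gripper_width: 0.997
```

send_rows:
  commands:
    - {"translation": [-0.025, -0.032, 0], "rot": [0, 0, 1.3], "grip": 0.085}
    - {"translation": [-0.025, -0.032, 0], "rot": [0, 0, 0], "grip": 0.085}
    - {"translation": [-0.025, -0.032, 0], "rot": [0, 0, 0], "grip": 0.085}
    - {"translation": [-0.025, -0.032, 0], "rot": [0, 0, 0], "grip": 0.085}
    - {"translation": [-0.025, -0.032, 0], "rot": [0, 0, 0], "grip": 0.085}

```text
t: 0.93
eef_pos: [0.455, -0.3592, 0.2481]
tool_rot: [0.0, 0.749, -0.663, -0.0]
contact_force: [0.9, -1.3, -0.3]
gripper_width: 0.996
```

```bash
python3 - <<'E'
from plan import *
az=0.1227-np.pi/2
p,r,o=pose(); print(p,o["q"],o["t"])
plan([((.48,.0,.24),down(az),8),((.477,.1085,.21),down(az),4)])
E
```

```text
[ 0.45500387 -0.3591778   0.24812845] [ 0.64247244  0.32508951 -0.10233523  1.78363198  0.03803778  1.03520438
 -0.92321494] 0.9333
1: t [-0.0442, -0.0085, 0.001] rot [0.0, 0.0, -0.01]  |t| 0.0450 -> [ 0.458 -0.314  0.247]
2: t [-0.0442, -0.0086, 0.001] rot [0.0, 0.0, -0.01]  |t| 0.0450 -> [ 0.461 -0.269  0.246]
3: t [-0.0442, -0.0086, 0.001] rot [0.0, 0.0, -0.01]  |t| 0.0450 -> [ 0.464 -0.224  0.245]
4: t [-0.0442, -0.0086, 0.001] rot [0.0, 0.0, -0.01]  |t| 0.0450 -> [ 0.468 -0.18   0.244]
5: t [-0.0442, -0.0086, 0.001] rot [0.0, 0.0, -0.01]  |t| 0.0450 -> [ 0.471 -0.135  0.243]
1: t [-0.0442, -0.0086, 0.001] rot [0.0, 0.0, -0.01]  |t| 0.0450 -> [ 0.474 -0.09   0.242]
2: t [-0.0442, -0.0086, 0.001] rot [0.0, 0.0, -0.01]  |t| 0.0450 -> [ 0.477 -0.045  0.241]
3: t [-0.0442, -0.0086, 0.001] rot [0.0, 0.0, -0.01]  |t| 0.0450 -> [0.48 0.   0.24]
4: t [-0.027, -0.0026, 0.0075] rot [-0.0, 0.0, 0.0]  |t| 0.0282 -> [0.479 0.027 0.232]
5: t [-0.027, -0.0026, 0.0075] rot [-0.0, 0.0, 0.0]  |t| 0.0282 -> [0.478 0.054 0.225]
1: t [-0.027, -0.0026, 0.0075] rot [-0.0, 0.0, -0.0]  |t| 0.0282 -> [0.478 0.081 0.218]
2: t [-0.027, -0.0026, 0.0075] rot [-0.0, 0.0, 0.0]  |t| 0.0282 -> [0.477 0.108 0.21 ]
```

send_rows:
  commands:
    - {"translation": [-0.038, -0.0075, 0], "rot": [0, 0, 0], "grip": 0.085}
    - {"translation": [-0.038, -0.0075, 0], "rot": [0, 0, 0], "grip": 0.085}
    - {"translation": [-0.038, -0.0075, 0], "rot": [0, 0, 0], "grip": 0.085}
    - {"translation": [-0.038, -0.0075, 0], "rot": [0, 0, 0], "grip": 0.085}
    - {"translation": [-0.038, -0.0075, 0], "rot": [0, 0, 0], "grip": 0.085}

```text
t: 1.35
eef_pos: [0.4678, -0.1659, 0.2481]
tool_rot: [0.0, 0.749, -0.663, -0.0]
contact_force: [0.6, 0.2, 0.6]
gripper_width: 0.996
```

send_rows:
  commands:
    - {"translation": [-0.038, -0.0075, 0], "rot": [0, 0, 0], "grip": 0.085}
    - {"translation": [-0.038, -0.0075, 0.008], "rot": [0, 0, 0], "grip": 0.085}
    - {"translation": [-0.038, -0.0075, 0.01], "rot": [0, 0, 0], "grip": 0.085}
    - {"translation": [-0.038, -0.0075, 0.01], "rot": [0, 0, 0], "grip": 0.085}
    - {"translation": [-0.038, -0.0075, 0.01], "rot": [0, 0, 0], "grip": 0.085}

```text
t: 1.77
eef_pos: [0.482, 0.0271, 0.2099]
tool_rot: [0.0, 0.749, -0.663, 0.0]
contact_force: [1.4, -1.6, -0.5]
gripper_width: 0.995
```

```bash
python3 - <<'E'
from plan import *
az=0.1227-np.pi/2
p,r,o=pose(); print(p,o["q"],o["t"])
plan([((.477,.1085,.20),down(az),4),((.477,.1085,.130),down(az),6)])
E
```

```text
[0.48201824 0.02706477 0.20991358] [ 0.12053678  0.22897827 -0.34895564  2.02469254  0.09923111  0.90356618
 -1.73088229] 1.7667
1: t [-0.0204, -0.0012, 0.0025] rot [-0.0, -0.0, -0.02]  |t| 0.0205 -> [0.481 0.047 0.207]
2: t [-0.0204, -0.0012, 0.0025] rot [-0.0, -0.0, -0.02]  |t| 0.0205 -> [0.48  0.068 0.205]
3: t [-0.0204, -0.0012, 0.0025] rot [-0.0, -0.0, -0.02]  |t| 0.0205 -> [0.478 0.088 0.202]
4: t [-0.0204, -0.0012, 0.0025] rot [-0.0, -0.0, -0.02]  |t| 0.0205 -> [0.477 0.108 0.2  ]
5: t [-0.0, 0.0, 0.0117] rot [-0.0, -0.0, -0.0]  |t| 0.0117 -> [0.477 0.108 0.188]
1: t [-0.0, 0.0, 0.0117] rot [-0.0, -0.0, -0.0]  |t| 0.0117 -> [0.477 0.108 0.177]
2: t [-0.0, 0.0, 0.0117] rot [-0.0, -0.0, 0.0]  |t| 0.0117 -> [0.477 0.108 0.165]
3: t [-0.0, 0.0, 0.0117] rot [-0.0, -0.0, -0.0]  |t| 0.0117 -> [0.477 0.108 0.153]
4: t [-0.0, 0.0, 0.0117] rot [-0.0, -0.0, -0.0]  |t| 0.0117 -> [0.477 0.108 0.142]
5: t [-0.0, 0.0, 0.0117] rot [-0.0, -0.0, -0.0]  |t| 0.0117 -> [0.477 0.108 0.13 ]
```

send_rows:
  commands:
    - {"translation": [-0.027, -0.0016, 0.003], "rot": [0, 0, 0], "grip": 0.085}
    - {"translation": [-0.027, -0.0016, 0.003], "rot": [0, 0, 0], "grip": 0.085}
    - {"translation": [-0.0275, -0.0016, 0.004], "rot": [0, 0, 0], "grip": 0.085}
    - {"translation": [0, 0, 0.01], "rot": [0, 0, 0], "grip": 0.085}
    - {"translation": [0, 0, 0.012], "rot": [0, 0, 0], "grip": 0.085}

```text
t: 2.18
eef_pos: [0.4774, 0.109, 0.1783]
tool_rot: [-0.001, 0.75, -0.661, 0.0]
contact_force: [0.3, -0.3, -0.9]
gripper_width: 0.996
```

send_rows:
  commands:
    - {"translation": [0, 0, 0.012], "rot": [0, 0, 0], "grip": 0.085}
    - {"translation": [0, 0, 0.012], "rot": [0, 0, 0], "grip": 0.085}
    - {"translation": [0, 0, 0.012], "rot": [0, 0, 0], "grip": 0.085}
    - {"translation": [0, 0, 0.012], "rot": [0, 0, 0], "grip": 0.085}
    - {"translation": [0, 0, 0], "rot": [0, 0, 0], "grip": 0.085}

```text
t: 2.6
eef_pos: [0.4757, 0.1059, 0.128]
tool_rot: [0.002, 0.749, -0.663, -0.001]
contact_force: [-0.4, 1.2, 0.1]
gripper_width: 0.996
```

```bash
python3 - <<'E'
from plan import *
import cv2
p,r,o=pose(); print(p,o["t"])
for n,(a,b,d,e) in (("top",(170,105,285,255)),("side",(165,155,300,265))):
    c=read_camera(n); cv2.imwrite(f"pics/{n}1.png",cv2.resize(c["pixels"][b:e,a:d,::-1],None,fx=4,fy=4,interpolation=cv2.INTER_CUBIC))
E
```

```text
[0.4757235  0.10586965 0.12804653] 2.6
```

View pics/side1.png

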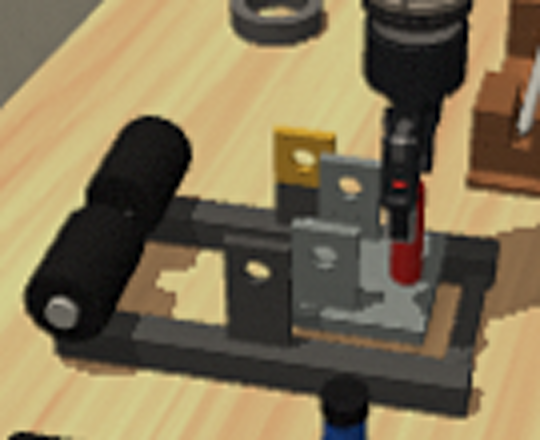

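send_rows:
  commands:
    - {"translation": [-0.0025, 0, 0], "rot": [0, 0, 0], "grip": 0.05}
    - {"translation": [0, 0, 0], "rot": [0, 0, 0], "grip": 0.02}
    - {"translation": [0, 0, 0], "rot": [0, 0, 0], "grip": 0.02}
    - {"translation": [0, 0, 0], "rot": [0, 0, 0], "grip": 0.02}
    - {"translation": [0, 0, 0], "rot": [0, 0, 0], "grip": 0.02}
  force: 40

```text
t: 3.12
eef_pos: [0.4772, 0.1094, 0.1307]
tool_rot: [-0.0, 0.749, -0.663, 0.0]
contact_force: [-2.6, 4.3, 19.8]
gripper_width: 0.3
```

send_rows:
  commands:
    - {"translation": [0, 0, 0], "rot": [0, 0, 0], "grip": 0.02}
    - {"translation": [0, 0, 0], "rot": [0, 0, 0], "grip": 0.02}
    - {"translation": [0, 0, 0], "rot": [0, 0, 0], "grip": 0.02}
    - {"translation": [0, 0, 0], "rot": [0, 0, 0], "grip": 0.02}
    - {"translation": [0, 0, 0], "rot": [0, 0, 0], "grip": 0.02}

```text
t: 3.53
eef_pos: [0.4773, 0.1094, 0.1308]
tool_rot: [-0.0, 0.749, -0.663, 0.0]
contact_force: [-0.4, 0.7, 6.3]
gripper_width: 0.293
```

send_rows:
  commands:
    - {"translation": [0, -0.006, 0], "rot": [0, 0, 0], "grip": 0.02}
    - {"translation": [0, -0.008, 0], "rot": [0, 0, 0], "grip": 0.02}
    - {"translation": [0, -0.008, 0], "rot": [0, 0, 0], "grip": 0.02}
    - {"translation": [0, -0.008, 0], "rot": [0, 0, 0], "grip": 0.02}
    - {"translation": [0, -0.008, 0], "rot": [0, 0, 0], "grip": 0.02}

```text
t: 3.95
eef_pos: [0.5145, 0.1134, 0.1308]
tool_rot: [0.001, 0.749, -0.663, -0.0]
contact_force: [-5.2, -2.7, 9.1]
gripper_width: 0.295
```

send_rows:
  commands:
    - {"translation": [0, -0.002, 0], "rot": [0, 0, 0], "grip": 0.02}
    - {"translation": [0, -0.002, 0], "rot": [0, 0, 0], "grip": 0.02}
    - {"translation": [0, -0.001, 0], "rot": [0, 0, 0], "grip": 0.02}
    - {"translation": [0, -0.001, 0], "rot": [0, 0, 0], "grip": 0.02}
    - {"translation": [0, 0, 0], "rot": [0, 0, 0], "grip": 0.02}

```text
t: 4.37
eef_pos: [0.5207, 0.114, 0.1308]
tool_rot: [0.0, 0.749, -0.663, 0.0]
contact_force: [-2.9, -1.8, 8.0]
gripper_width: 0.291
```

Near my estimated home; keep on gently until force rises.

send_rows:
  commands:
    - {"translation": [0, -0.001, 0], "rot": [0, 0, 0], "grip": 0.02}
    - {"translation": [0, -0.001, 0], "rot": [0, 0, 0], "grip": 0.02}
    - {"translation": [0, -0.001, 0], "rot": [0, 0, 0], "grip": 0.02}
    - {"translation": [0, -0.001, 0], "rot": [0, 0, 0], "grip": 0.02}
    - {"translation": [0, 0, 0], "rot": [0, 0, 0], "grip": 0.02}

```text
t: 4.78
eef_pos: [0.5221, 0.1142, 0.1308]
tool_rot: [0.003, 0.749, -0.663, -0.001]
contact_force: [-11.5, -5.2, 18.2]
gripper_width: 0.288
```

send_rows:
  commands:
    - {"translation": [0, -0.001, 0], "rot": [0, 0, 0], "grip": 0.02}
    - {"translation": [0, -0.001, 0], "rot": [0, 0, 0], "grip": 0.02}
    - {"translation": [0, -0.001, 0], "rot": [0, 0, 0], "grip": 0.02}
    - {"translation": [0, 0, 0], "rot": [0, 0, 0], "grip": 0.02}
    - {"translation": [0, 0, 0], "rot": [0, 0, 0], "grip": 0.02}

```text
t: 5.2
eef_pos: [0.5221, 0.1141, 0.1307]
tool_rot: [0.005, 0.749, -0.663, -0.003]
contact_force: [-22.3, -5.5, 28.5]
gripper_width: 0.291
```

send_rows:
  commands:
    - {"translation": [0, 0.003, 0], "rot": [0, 0, 0], "grip": 0.02}
    - {"translation": [0, 0.002, 0], "rot": [0, 0, 0], "grip": 0.02}
    - {"translation": [0, 0, 0], "rot": [0, 0, 0], "grip": 0.085}
    - {"translation": [0, 0, 0], "rot": [0, 0, 0], "grip": 0.085}
    - {"translation": [0, 0, 0], "rot": [0, 0, 0], "grip": 0.085}

```text
t: 5.62
eef_pos: [0.5228, 0.1149, 0.1302]
tool_rot: [-0.0, 0.749, -0.663, -0.0]
contact_force: [0.2, 0.1, 0.9]
gripper_width: 0.707
```

send_rows:
  commands:
    - {"translation": [0, 0, 0], "rot": [0, 0, 0], "grip": 0.085}
    - {"translation": [0, 0, 0], "rot": [0, 0, 0], "grip": 0.085}
    - {"translation": [0, 0, -0.015], "rot": [0, 0, 0], "grip": 0.085}
    - {"translation": [0, 0, -0.03], "rot": [0, 0, 0], "grip": 0.085}
    - {"translation": [0, 0, -0.03], "rot": [0, 0, 0], "grip": 0.085}

```text
t: 6.03
eef_pos: [0.5218, 0.1147, 0.2051]
tool_rot: [0.001, 0.749, -0.663, -0.001]
contact_force: [0.6, 0.2, 0.1]
gripper_width: 0.993
```

```bash
python3 - <<'E'
from plan import *
az=0.0679
p,r,o=pose(); print(p,o["q"],o["t"])
# pin shaft 50
from fit0 import s2,w
t=w(s2.x,(0,.05,.05)); print(t)
plan([((.50,-.06,.22),down(az),13),((t[0],t[1],.20),down(az),7)])
E
```

```text
[0.52181232 0.1147314  0.20510568] [-0.01818808  0.32364339 -0.38051769  1.91340522  0.14638606  0.93453184
 -1.91730093] 6.0333
frame [0.57500025 0.1205847  0.12272604 0.04388157]
[[-0.06  0.38]
 [-0.33  0.34]
 [ 0.62  0.03]
 [ 0.36 -0.01]
 [ 0.22  0.52]
 [-0.44  0.38]
 [-0.47 -0.16]
 [-0.49  0.15]
 [ 0.25  0.79]
 [-0.19 -0.86]
 [-0.04 -0.03]
 [-0.71  0.4 ]]
entry [0.5848 0.0412 0.105 ]
exit [0.5652 0.2    0.105 ]
post [0.4769 0.1085 0.13  ]
home [0.5204 0.1139 0.13  ]
pin [ 0.45208479 -0.3485829   0.06789588]
[[ 0.59  0.28]
 [-0.58 -0.07]
 [-0.11  0.1 ]
 [-0.38 -0.37]]
shaft pt [ 0.44801416 -0.28872114  0.05      ]
[ 0.4486926 -0.2986981  0.05     ]
1: t [0.0131, 0.0033, -0.0011] rot [0.01, 0.01, -6.68]  |t| 0.0136 -> [0.52  0.101 0.206]
2: t [0.0127, 0.0048, -0.0011] rot [0.01, 0.01, -6.68]  |t| 0.0136 -> [0.518 0.088 0.207]
3: t [0.012, 0.0063, -0.0011] rot [0.01, 0.01, -6.68]  |t| 0.0136 -> [0.517 0.074 0.209]
4: t [0.0112, 0.0076, -0.0011] rot [0.01, 0.01, -6.68]  |t| 0.0136 -> [0.515 0.061 0.21 ]
5: t [0.0102, 0.0089, -0.0011] rot [0.01, 0.01, -6.68]  |t| 0.0136 -> [0.513 0.04
[... 677 characters left out ...]
 rot [0.01, 0.01, -6.68]  |t| 0.0136 -> [ 0.5  -0.06  0.22]
4: t [-0.0096, 0.0335, 0.0029] rot [-0.0, -0.0, -0.0]  |t| 0.0350 -> [ 0.493 -0.094  0.217]
5: t [-0.0096, 0.0335, 0.0029] rot [-0.0, -0.0, 0.0]  |t| 0.0350 -> [ 0.485 -0.128  0.214]
1: t [-0.0096, 0.0335, 0.0029] rot [-0.0, -0.0, -0.0]  |t| 0.0350 -> [ 0.478 -0.162  0.211]
2: t [-0.0096, 0.0335, 0.0029] rot [-0.0, -0.0, 0.0]  |t| 0.0350 -> [ 0.471 -0.196  0.209]
3: t [-0.0096, 0.0335, 0.0029] rot [-0.0, -0.0, -0.0]  |t| 0.0350 -> [ 0.463 -0.23   0.206]
4: t [-0.0096, 0.0335, 0.0029] rot [-0.0, -0.0, 0.0]  |t| 0.0350 -> [ 0.456 -0.265  0.203]
5: t [-0.0096, 0.0335, 0.0029] rot [-0.0, -0.0, -0.0]  |t| 0.0350 -> [ 0.449 -0.299  0.2  ]
```

send_rows:
  commands:
    - {"translation": [0.013, 0.003, -0.001], "rot": [0, 0, -6.7], "grip": 0.085}
    - {"translation": [0.013, 0.005, -0.001], "rot": [0, 0, -6.7], "grip": 0.085}
    - {"translation": [0.012, 0.006, -0.001], "rot": [0, 0, -6.7], "grip": 0.085}
    - {"translation": [0.011, 0.008, -0.001], "rot": [0, 0, -6.7], "grip": 0.085}
    - {"translation": [0.01, 0.009, -0.001], "rot": [0, 0, -6.7], "grip": 0.085}

```text
t: 6.45
eef_pos: [0.514, 0.0471, 0.2103]
tool_rot: [-0.0, 0.909, -0.416, 0.0]
contact_force: [0.4, 1.1, -0.7]
gripper_width: 0.995
```

send_rows:
  commands:
    - {"translation": [0.009, 0.01, -0.001], "rot": [0, 0, -6.7], "grip": 0.085}
    - {"translation": [0.008, 0.011, -0.001], "rot": [0, 0, -6.7], "grip": 0.085}
    - {"translation": [0.007, 0.012, -0.001], "rot": [0, 0, -6.7], "grip": 0.085}
    - {"translation": [0.005, 0.013, -0.001], "rot": [0, 0, -6.7], "grip": 0.085}
    - {"translation": [0.004, 0.013, -0.001], "rot": [0, 0, -6.7], "grip": 0.085}

```text
t: 6.87
eef_pos: [0.5057, -0.0209, 0.2152]
tool_rot: [-0.0, 0.991, -0.137, -0.0]
contact_force: [-0.7, -0.1, 0.3]
gripper_width: 0.994
```

send_rows:
  commands:
    - {"translation": [0.002, 0.013, -0.001], "rot": [0, 0, -6.7], "grip": 0.085}
    - {"translation": [0.001, 0.013, -0.001], "rot": [0, 0, -6.7], "grip": 0.085}
    - {"translation": [-0.001, 0.013, -0.001], "rot": [0, 0, -6.6], "grip": 0.085}
    - {"translation": [-0.009, 0.033, 0], "rot": [0, 0, 0], "grip": 0.085}
    - {"translation": [-0.009, 0.033, 0], "rot": [0, 0, 0], "grip": 0.085}

```text
t: 7.28
eef_pos: [0.4883, -0.1262, 0.2185]
tool_rot: [-0.0, 0.999, 0.036, 0.0]
contact_force: [0.6, -0.8, -0.8]
gripper_width: 0.994
```

```bash
python3 - <<'E'
from plan import *
import cv2,pickle
az=0.0679
p,r,o=pose(); print(p,o["q"],o["t"])
plan([((.4487,-.2987,.20),down(az),5)])
c=read_camera("side");pickle.dump(c,open("side2.pkl","wb"));a,b,d,e=(165,175,300,265)
cv2.imwrite("pics/side2.png",cv2.resize(c["pixels"][b:e,a:d,::-1],None,fx=5,fy=5,interpolation=cv2.INTER_CUBIC))
E
```

```text
[ 0.48830832 -0.12622127  0.2184538 ] [ 0.60601969  0.28048344 -0.55786382  1.95911063  0.18032674  0.94983828
  0.03325996] 7.2833
1: t [-0.0104, 0.0338, 0.0037] rot [-0.01, -0.01, 0.06]  |t| 0.0356 -> [ 0.48  -0.161  0.215]
2: t [-0.0104, 0.0338, 0.0037] rot [-0.01, -0.01, 0.06]  |t| 0.0356 -> [ 0.472 -0.195  0.211]
3: t [-0.0103, 0.0338, 0.0037] rot [-0.01, -0.01, 0.06]  |t| 0.0356 -> [ 0.465 -0.23   0.207]
4: t [-0.0103, 0.0339, 0.0037] rot [-0.01, -0.01, 0.06]  |t| 0.0356 -> [ 0.457 -0.264  0.204]
5: t [-0.0103, 0.0339, 0.0037] rot [-0.01, -0.01, 0.06]  |t| 0.0356 -> [ 0.449 -0.299  0.2  ]
```

View pics/side2.png

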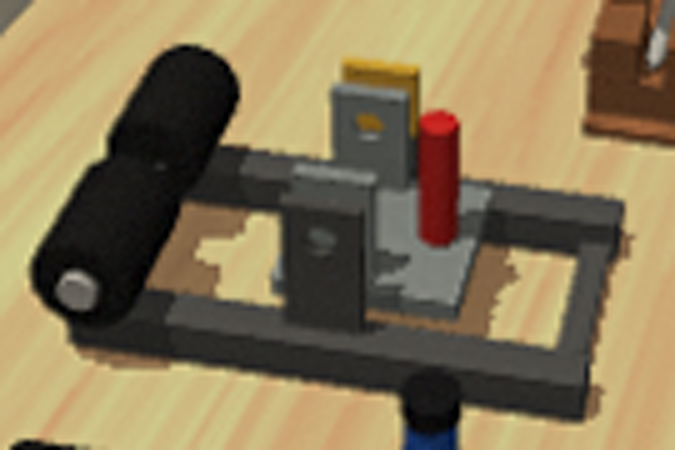

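send_rows:
  commands:
    - {"translation": [-0.0104, 0.0338, 0.003], "rot": [0, 0, 0], "grip": 0.085}
    - {"translation": [-0.0104, 0.0338, 0.003], "rot": [0, 0, 0], "grip": 0.085}
    - {"translation": [-0.0104, 0.0338, 0.003], "rot": [0, 0, 0.3], "grip": 0.085}
    - {"translation": [-0.0103, 0.0338, 0.003], "rot": [0, 0, 0], "grip": 0.085}
    - {"translation": [-0.0103, 0.0339, 0.003], "rot": [0, 0, 0], "grip": 0.085}

```text
t: 7.75
eef_pos: [0.4473, -0.3, 0.2032]
tool_rot: [0.0, 0.999, 0.032, 0.0]
contact_force: [0.3, 0.1, 0.3]
gripper_width: 0.994
```

send_rows:
  commands:
    - {"translation": [0, 0, 0.02], "rot": [0, 0, 0], "grip": 0.085}
    - {"translation": [0, 0, 0.02], "rot": [0, 0, 0], "grip": 0.085}
    - {"translation": [0, 0, 0.02], "rot": [0, 0, 0], "grip": 0.085}
    - {"translation": [0, 0, 0.02], "rot": [0, 0, 0], "grip": 0.085}
    - {"translation": [0, 0, 0], "rot": [0, 0, 0], "grip": 0.085}

```text
t: 8.17
eef_pos: [0.4455, -0.2973, 0.1198]
tool_rot: [-0.002, 0.999, 0.032, -0.003]
contact_force: [-1.0, 0.0, 0.2]
gripper_width: 0.996
```

```bash
python3 - <<'E'
from plan import *
import cv2,pickle
from h import *
az=0.0679
p,r,o=pose(); print(p,o["q"],o["t"],r.as_euler('xyz'))
plan([((.4487,-.2987,.047),down(az),5)])
c=read_camera("side");a,b,d,e=(255,120,340,210)
im=c["pixels"][b:e,a:d,::-1]
cv2.imwrite("pics/side3.png",cv2.resize(im,None,fx=6,fy=6,interpolation=cv2.INTER_CUBIC))
S=pickle.load(open("side2.pkl","rb"))
f=[0.57500025,0.1205847,0.12272604]
for dx in(0,.002):
  for L in((0,-.04,.105),(0,.08,.105),(-.055,0,.147)):
    cc,ss=np.cos(f[2]),np.sin(f[2]);L=(L[0]+dx,L[1],L[2])
    X=[f[0]+cc*L[0]-ss*L[1],f[1]+ss*L[0]+cc*L[1],L[2]]; print(dx,L,((proj(S,X)[0]-(165,175)+.5)*5-.5).round(1))
E
```

```text
[ 0.445527   -0.29733733  0.11976501] [ 0.81559528  0.45196022 -0.42777073  1.97245886  0.25997363  0.77675813
  0.3015548 ] 8.1667 [-3.13770088  0.00517061  0.06384342]
1: t [0.0007, 0.0004, 0.0145] rot [-0.04, 0.06, -0.05]  |t| 0.0146 -> [ 0.446 -0.298  0.105]
2: t [0.0007, 0.0004, 0.0145] rot [-0.04, 0.06, -0.05]  |t| 0.0146 -> [ 0.447 -0.298  0.091]
3: t [0.0007, 0.0003, 0.0146] rot [-0.04, 0.06, -0.05]  |t| 0.0146 -> [ 0.447 -0.298  0.076]
4: t [0.0006, 0.0003, 0.0146] rot [-0.04, 0.06, -0.05]  |t| 0.0146 -> [ 0.448 -0.298  0.062]
5: t [0.0006, 0.0003, 0.0146] rot [-0.04, 0.06, -0.05]  |t| 0.0146 -> [ 0.449 -0.299  0.047]
0 (0, -0.04, 0.105) [367.7 125. ]
0 (0, 0.08, 0.105) [323.1 240.6]
0 (-0.055, 0, 0.147) [440.2 117.2]
0.002 (0.002, -0.04, 0.105) [364.7 124.6]
0.002 (0.002, 0.08, 0.105) [319.8 240.2]
0.002 (-0.053, 0, 0.147) [437.  116.8]
```

View pics/side3.png

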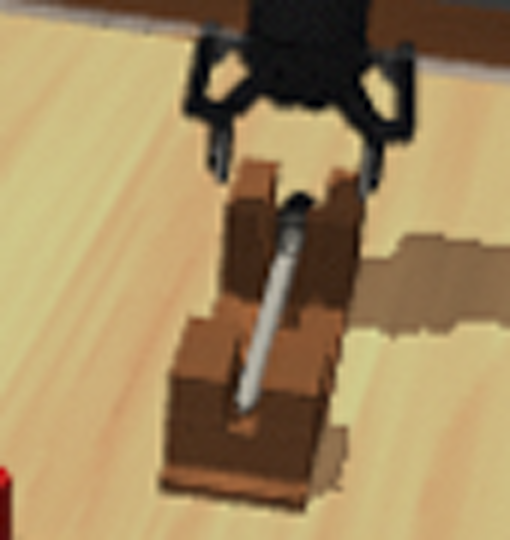

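send_rows:
  commands:
    - {"translation": [0.001, 0, 0.016], "rot": [0, 0, 0], "grip": 0.085}
    - {"translation": [0.001, 0, 0.016], "rot": [0, 0, 0], "grip": 0.085}
    - {"translation": [0, 0, 0.016], "rot": [0, 0, 0], "grip": 0.085}
    - {"translation": [0, 0, 0.016], "rot": [0, 0, 0], "grip": 0.085}
    - {"translation": [0, 0, 0.008], "rot": [0, 0, 0], "grip": 0.085}

```text
t: 8.63
eef_pos: [0.4501, -0.2984, 0.0511]
tool_rot: [0.0, 0.999, 0.032, 0.0]
contact_force: [-0.1, 0.9, -0.6]
gripper_width: 0.995
```

send_rows:
  commands:
    - {"translation": [0, 0, 0], "rot": [0, 0, 0], "grip": 0.085}
    - {"translation": [0, 0, 0], "rot": [0, 0, 0], "grip": 0.085}
    - {"translation": [0, 0, 0], "rot": [0, 0, 0], "grip": 0.085}
    - {"translation": [0, 0, 0], "rot": [0, 0, 0], "grip": 0.085}
    - {"translation": [0, 0, 0], "rot": [0, 0, 0], "grip": 0.085}

```text
t: 9.05
eef_pos: [0.4503, -0.2987, 0.0522]
tool_rot: [0.0, 0.999, 0.032, 0.001]
contact_force: [-0.1, -0.8, 1.1]
gripper_width: 0.994
```

```bash
python3 - <<'E'
from plan import *
import cv2
p,r,o=pose(); print(p,o["t"],r.as_euler('xyz'))
c=read_camera("top");a,b,d,e=(300,195,440,270)
cv2.imwrite("pics/top4.png",cv2.convertScaleAbs(cv2.resize(c["pixels"][b:e,a:d,::-1],None,fx=5,fy=5,interpolation=cv2.INTER_CUBIC),alpha=1.6))
c=read_camera("side");a,b,d,e=(255,120,340,210)
cv2.imwrite("pics/side4.png",cv2.resize(c["pixels"][b:e,a:d,::-1],None,fx=6,fy=6,interpolation=cv2.INTER_CUBIC))
E
```

```text
[ 0.45029411 -0.29871061  0.05224718] 9.05 [ 3.14061488e+00 -1.25913810e-03  6.39364686e-02]
```

View pics/top4.png

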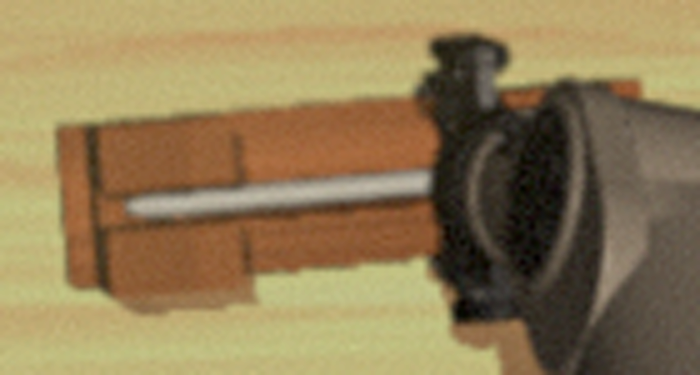

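View pics/side4.png

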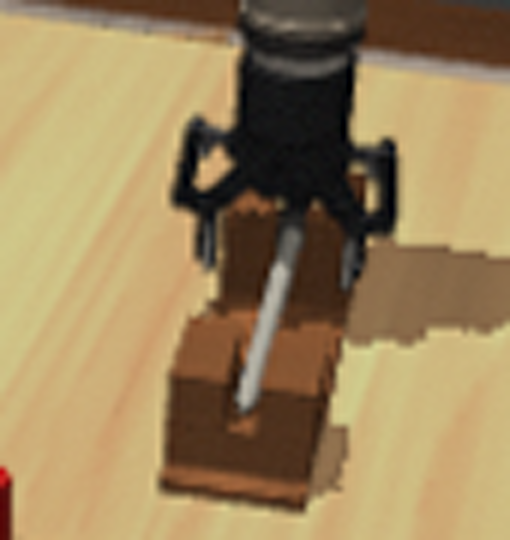

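send_rows:
  commands:
    - {"translation": [-0.001, 0, 0.004], "rot": [0, 0, 0], "grip": 0.05}
    - {"translation": [0, 0, 0], "rot": [0, 0, 0.2], "grip": 0.02}
    - {"translation": [0, 0, 0], "rot": [0, 0, 0], "grip": 0.005}
    - {"translation": [0, 0, 0], "rot": [0, 0, 0], "grip": 0.005}
    - {"translation": [0, 0, 0], "rot": [0, 0, 0], "grip": 0.005}
  force: 80

```text
t: 9.57
eef_pos: [0.4488, -0.2984, 0.0473]
tool_rot: [-0.0, 1.0, 0.03, -0.0]
contact_force: [0.6, -0.5, -0.6]
gripper_width: 0.292
```

send_rows:
  commands:
    - {"translation": [0, 0, 0], "rot": [0, 0, 0], "grip": 0.005}
    - {"translation": [0, 0, 0], "rot": [0, 0, 0], "grip": 0.005}
    - {"translation": [0, 0, 0], "rot": [0, 0, 0], "grip": 0.005}
    - {"translation": [0, 0, 0], "rot": [0, 0, 0], "grip": 0.005}
    - {"translation": [0, 0, 0], "rot": [0, 0, 0], "grip": 0.005}

```text
t: 9.98
eef_pos: [0.4488, -0.2984, 0.0475]
tool_rot: [0.0, 1.0, 0.03, -0.0]
contact_force: [-1.1, -0.0, 4.0]
gripper_width: 0.136
```

send_rows:
  commands:
    - {"translation": [0, 0, -0.005], "rot": [0, 0, 0], "grip": 0.005}
    - {"translation": [0, 0, -0.015], "rot": [0, 0, 0], "grip": 0.005}
    - {"translation": [0, 0, -0.02], "rot": [0, 0, 0], "grip": 0.005}
    - {"translation": [0, 0, -0.025], "rot": [0, 0, 0], "grip": 0.005}
    - {"translation": [0, 0, -0.025], "rot": [0, 0, 0], "grip": 0.005}

```text
t: 10.4
eef_pos: [0.4481, -0.298, 0.1377]
tool_rot: [-0.001, 1.0, 0.03, -0.001]
contact_force: [0.3, -0.7, -3.3]
gripper_width: 0.133
```

```bash
python3 - <<'E'
from plan import *
p,r,o=pose(); print(p,o["q"],o["t"],o["gripper_width"],o["contact_force"])
f=np.array([0.575,0.1206,0.1227]); az=f[2]
F=R.from_euler('z',az)
def w(L): return F.apply(L)+[f[0],f[1],0]
# grip at 50 from collar -> tip 170 ahead; prealign tip 30mm outside entry
g=w((0,-.08-.03-.17,.103)); print("pre",g, "entry",w((0,-.08,.105)))
plan([((p[0]+.02,p[1]+.02,.17),down(az),2),((g[0],g[1],.15),down(az),8)])
E
```

```text
[ 0.44807093 -0.29798024  0.13765496] [ 0.82415307  0.42817117 -0.43841477  1.95785467  0.2451916   0.8088963
  0.31014235] 10.4 0.13324164834960214 [ 0.31004784 -0.66176472 -3.29118217]
pre [ 0.60926986 -0.1572949   0.103     ] entry [0.58479139 0.04120146 0.105     ]
1: t [0.0106, -0.0094, -0.0162] rot [-0.04, 0.04, -1.78]  |t| 0.0215 -> [ 0.458 -0.288  0.154]
2: t [0.0109, -0.0091, -0.0162] rot [-0.04, 0.04, -1.78]  |t| 0.0215 -> [ 0.468 -0.278  0.17 ]
3: t [0.0194, -0.0128, 0.0025] rot [0.0, -0.0, 0.0]  |t| 0.0234 -> [ 0.486 -0.263  0.168]
4: t [0.0194, -0.0128, 0.0025] rot [0.0, -0.0, 0.0]  |t| 0.0234 -> [ 0.503 -0.248  0.165]
5: t [0.0194, -0.0128, 0.0025] rot [0.0, -0.0, 0.0]  |t| 0.0234 -> [ 0.521 -0.233  0.162]
1: t [0.0194, -0.0128, 0.0025] rot [0.0, -0.0, 0.0]  |t| 0.0234 -> [ 0.539 -0.218  0.16 ]
2: t [0.0194, -0.0128, 0.0025] rot [0.0, -0.0, 0.0]  |t| 0.0234 -> [ 0.556 -0.203  0.158]
3: t [0.0194, -0.0128, 0.0025] rot [0.0, -0.0, 0.0]  |t| 0.0234 -> [ 0.574 -0.187  0.155]
4: t [0.0194, -0.0128, 0.0025] rot [0.0, -0.0, -0.0]  |t| 0.0234 -> [ 0.592 -0.172  0.152]
5: t [0.0194, -0.0128, 0.0025] rot [0.0, -0.0, 0.0]  |t| 0.0234 -> [ 0.609 -0.157  0.15 ]
```

send_rows:
  commands:
    - {"translation": [0.011, -0.009, -0.012], "rot": [0, 0, -1.8], "grip": 0.005}
    - {"translation": [0.015, -0.01, -0.012], "rot": [0, 0, -1.7], "grip": 0.005}
    - {"translation": [0.019, -0.013, 0], "rot": [0, 0, 0], "grip": 0.005}
    - {"translation": [0.02, -0.013, 0], "rot": [0, 0, 0], "grip": 0.005}
    - {"translation": [0.02, -0.013, 0], "rot": [0, 0, 0], "grip": 0.005}

```text
t: 10.82
eef_pos: [0.5274, -0.2311, 0.1614]
tool_rot: [0.0, 0.998, 0.06, -0.0]
contact_force: [-0.8, -0.0, -2.7]
gripper_width: 0.133
```

send_rows:
  commands:
    - {"translation": [0.02, -0.013, 0.005], "rot": [0, 0, 0], "grip": 0.005}
    - {"translation": [0.02, -0.013, 0.01], "rot": [0, 0, 0], "grip": 0.005}
    - {"translation": [0.02, -0.013, 0.01], "rot": [0, 0, 0], "grip": 0.005}
    - {"translation": [0.02, -0.013, 0.01], "rot": [0, 0, 0], "grip": 0.005}
    - {"translation": [0.016, -0.011, 0.01], "rot": [0, 0, 0], "grip": 0.005}

```text
t: 11.23
eef_pos: [0.6157, -0.1558, 0.1155]
tool_rot: [-0.0, 0.998, 0.061, 0.0]
contact_force: [-0.2, -0.1, -2.3]
gripper_width: 0.135
```

send_rows:
  commands:
    - {"translation": [0, 0, 0.005], "rot": [0, 0, 0], "grip": 0.005}
    - {"translation": [0, 0, 0], "rot": [0, 0, 0], "grip": 0.005}
    - {"translation": [0, 0, 0], "rot": [0, 0, 0], "grip": 0.005}
    - {"translation": [0, 0, 0], "rot": [0, 0, 0], "grip": 0.005}
    - {"translation": [0, 0, 0], "rot": [0, 0, 0], "grip": 0.005}

```text
t: 11.65
eef_pos: [0.6143, -0.1588, 0.1118]
tool_rot: [0.0, 0.998, 0.06, 0.0]
contact_force: [0.4, 0.5, -2.7]
gripper_width: 0.136
```

```bash
cat > look.py <<'E'
from plan import *
from h import *
import sys
def look(k,tb=(200,150,340,270),sb=(165,150,300,265),s=5):
    p,r,o=pose(); print("pose",p.round(4),"q",o["q"].round(3),"t",o["t"],"eul",r.as_euler('xyz').round(4),"F",o["contact_force"].round(1))
    for n,(a,b,d,e) in (("top",tb),("side",sb)):
        c=read_camera(n); c["tcp"]=(p,o["tool_rot"]); pickle.dump(c,open(f"{n}{k}.pkl","wb"))
        cv2.imwrite(f"pics/{n}{k}.png",cv2.convertScaleAbs(cv2.resize(c["pixels"][b:e,a:d,::-1],None,fx=s,fy=s,interpolation=cv2.INTER_CUBIC),alpha=1.6 if n=="top" else 1.2))
    f=[0.575,0.1206,0.1227]; ly=R.from_euler('z',-f[2]).apply(p-[f[0],f[1],0]); print("TCP in frame",ly.round(4))
E
python3 -c "
from look import *
look(5,tb=(230,140,390,255),sb=(190,130,320,240))"
```

```text
pose [ 0.6143 -0.1588  0.1118] q [ 0.478  0.601 -0.446  1.743  0.326  0.871  0.008] t 11.65 eul [ 3.1407e+00 -2.0000e-04  1.1980e-01] F [ 0.4  0.5 -2.7]
TCP in frame [ 0.0048 -0.2821  0.1118]
```

View pics/top5.png

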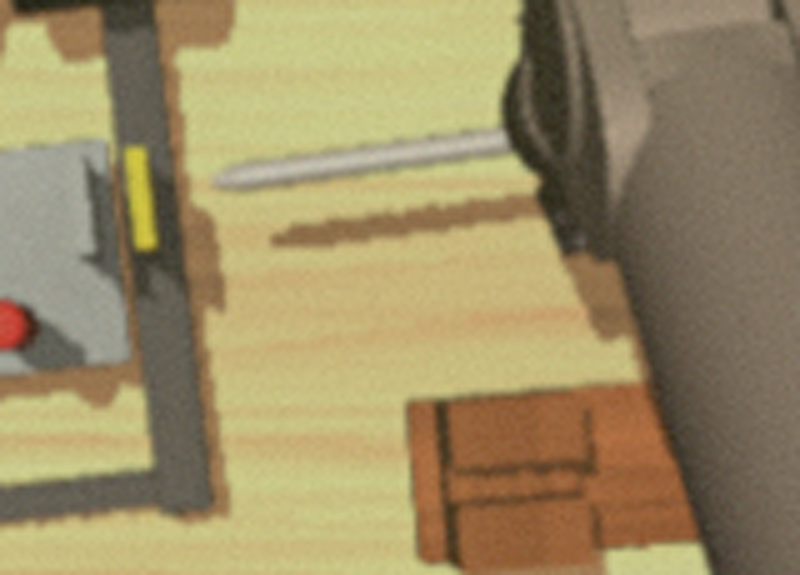

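View pics/side5.png

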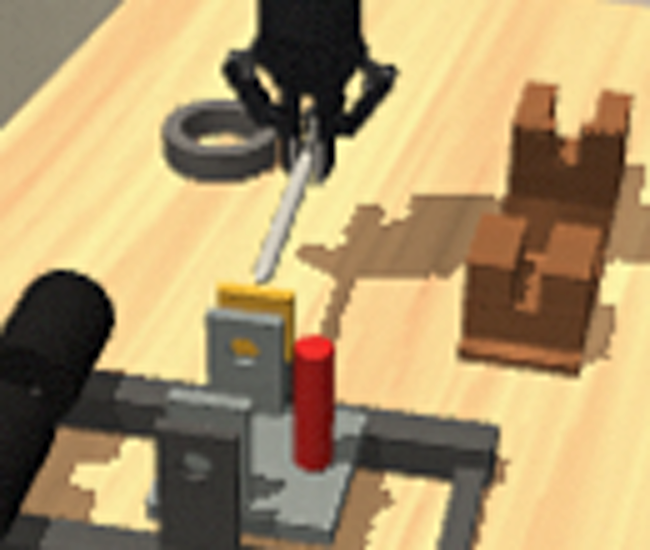

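```bash
cat > pinfit.py <<'E'
from h import *
from scipy.optimize import least_squares
f=np.array([0.575,0.1206,0.1227])
def pinfit(T,S,tt,ts,at,as_,off=.17,tip0=(.6,.0,.11)):
    """tt,ts tip pixels; at,as_ lists of axis pixels"""
    def d(p): 
        c=np.cos(p[4]); return np.array([-np.sin(p[3])*c,np.cos(p[3])*c,np.sin(p[4])])
    def res(p):
        tip=p[:3]; r=[]
        for c,t,a in((T,tt,at),(S,ts,as_)):
            uv=proj(c,np.array([tip,tip-.15*d(p)]))
            if t is not None: r+=list(uv[0]-t)
            n=uv[1]-uv[0]; n=np.array([-n[1],n[0]])/np.linalg.norm(n)
            for q in a: r.append((np.array(q)-uv[0])@n)
        return np.array(r)
    s=least_squares(res,[*tip0,f[2],0.])
    c,sn=np.cos(f[2]),np.sin(f[2]); L=s.x[:2]-f[:2]
    print("tip world",s.x[:3].round(4),"frame",(c*L[0]+sn*L[1]).round(4),(-sn*L[0]+c*L[1]).round(4),s.x[2].round(4),"yaw rel",(s.x[3]-f[2]).round(4),"pitch",s.x[4].round(4),"res",res(s.x).round(2))
    return s.x,d(s.x)
E
python3 - <<'E'
from pinfit import *
T=pickle.load(open("top5.pkl","rb"));S=pickle.load(open("side5.pkl","rb"))
t=lambda *p:(np.array(p)+.5)/5-.5+(230,140)
s=lambda *p:(np.array(p)+.5)/5-.5+(190,130)
x,d=pinfit(T,S,t(214,180),s(263,279),[t(300,169),t(400,155),t(500,143)],[s(275,243),s(290,200),s(303,165)])
# predicted tcp
p=T["tcp"][0]; k=(p[1]-x[1])/d[1]; print("axis at TCP y:",x[:3]+k*d,"tcp",p,"dist tip",k)
E
```

```text
tip world [0.5936 0.0095 0.1122] frame 0.0048 -0.1125 0.1122 yaw rel 0.0063 pitch 0.0086 res [ 0.18  0.44 -0.23 -0.21  0.21 -0.73  0.    0.32  0.   -0.1 ]
axis at TCP y: [ 0.61541451 -0.158837    0.11074486] tcp [ 0.61425264 -0.158837    0.11183098] dist tip -0.1697687456311395
```

send_rows:
  commands:
    - {"translation": [-0.0024, 0, 0.004], "rot": [0, 0, -0.2], "grip": 0.005}
    - {"translation": [-0.0024, 0, 0.0045], "rot": [0, 0, 0], "grip": 0.005}
    - {"translation": [0, -0.005, 0], "rot": [0, 0, 0], "grip": 0.005}
    - {"translation": [0, -0.01, 0], "rot": [0, 0, 0], "grip": 0.005}
    - {"translation": [0, -0.008, 0], "rot": [0, 0, 0], "grip": 0.005}

```text
t: 12.17
eef_pos: [0.6068, -0.1338, 0.1027]
tool_rot: [-0.0, 0.998, 0.063, -0.0]
contact_force: [0.0, -0.5, -3.2]
gripper_width: 0.134
```

send_rows:
  commands:
    - {"translation": [0, 0, 0], "rot": [0, 0, 0], "grip": 0.005}
    - {"translation": [0, 0, 0], "rot": [0, 0, 0], "grip": 0.005}
    - {"translation": [0, 0, 0], "rot": [0, 0, 0], "grip": 0.005}
    - {"translation": [0, 0, 0], "rot": [0, 0, 0], "grip": 0.005}
    - {"translation": [0, 0, 0], "rot": [0, 0, 0], "grip": 0.005}

```text
t: 12.58
eef_pos: [0.6071, -0.1358, 0.1028]
tool_rot: [0.0, 0.998, 0.062, 0.0]
contact_force: [-0.2, -0.7, -3.6]
gripper_width: 0.136
```

```bash
python3 -c "
from look import *
look(6,tb=(230,150,330,235),sb=(200,135,290,220),s=7)"
```

```text
pose [ 0.6071 -0.1358  0.1028] q [ 0.448  0.596 -0.447  1.779  0.332  0.842 -0.031] t 12.5833 eul [ 3.1412 -0.      0.1244] F [-0.2 -0.7 -3.6]
TCP in frame [ 0.0005 -0.2584  0.1028]
```

View pics/top6.png

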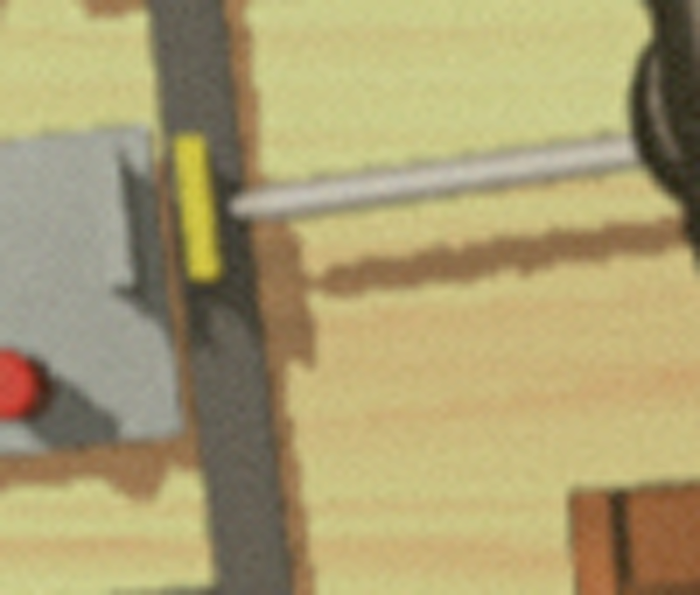

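View pics/side6.png

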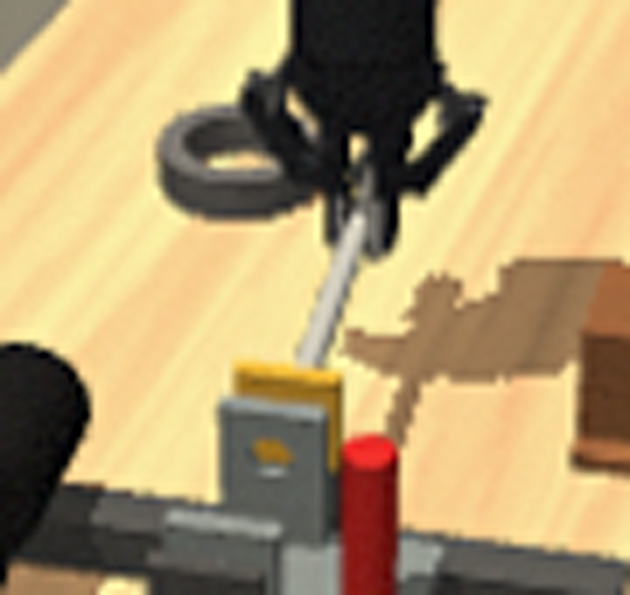

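```bash
python3 - <<'E'
from pinfit import *
T=pickle.load(open("top6.pkl","rb"));S=pickle.load(open("side6.pkl","rb"))
t=lambda *p:(np.array(p)+.5)/7-.5+(230,150)
s=lambda *p:(np.array(p)+.5)/7-.5+(200,135)
x,d=pinfit(T,S,t(232,206),None,[t(300,195),t(400,182),t(500,169),t(630,152)],[s(312,360),s(330,310),s(350,245)])
c,sn=np.cos(f[2]),np.sin(f[2])
def w(L): return np.array([f[0]+c*L[0]-sn*L[1],f[1]+sn*L[0]+c*L[1],L[2]])
for L in((.025,-.08,.13),(-.025,-.08,.13),(0,-.08,.105),(0,-.12,.105),(0,-.2,.105)): print(L,((proj(T,w(L))[0]-(230,150)+.5)*7-.5).round(1),((proj(S,w(L))[0]-(200,135)+.5)*7-.5).round(1))
E
```

```text
tip world [0.5894 0.0352 0.0775] frame 0.0038 -0.0865 0.0775 yaw rel -0.0132 pitch -0.151 res [-0.02 -0.14 -0.12 -0.07 -0.01  0.05 -0.07  0.13 -0.06]
(0.025, -0.08, 0.13) [202.8 137.5] [236.2 356.9]
(-0.025, -0.08, 0.13) [221.6 276.8] [340.6 369. ]
(0, -0.08, 0.105) [214.  212.1] [288.7 406.8]
(0, -0.12, 0.105) [323.2 197.3] [306.4 360.9]
(0, -0.2, 0.105) [541.6 167.6] [339.3 275.8]
```

```bash
python3 - <<'E'
from h import *
for n,(a,b,d,e) in (("top",(245,160,300,195)),("side",(225,160,265,215))):
    c=pickle.load(open(f"{n}6.pkl","rb")); s=14 if n=="top" else 10
    im=cv2.resize(c["pixels"][b:e,a:d,::-1],None,fx=s,fy=s,interpolation=cv2.INTER_CUBIC)
    f=np.array([0.575,0.1206,0.1227]);cc,sn=np.cos(f[2]),np.sin(f[2])
    def w(L): return np.array([f[0]+cc*L[0]-sn*L[1],f[1]+sn*L[0]+cc*L[1],L[2]])
    P=lambda L: tuple(int(round(q)) for q in (proj(c,w(L))[0]-(a,b)+.5)*s-.5)
    im=cv2.convertScaleAbs(im,alpha=1.6 if n=="top" else 1.2)
    cv2.line(im,P((0,-.085,.105)),P((0,-.25,.105)),(0,0,255),1)
    for y in(-.08,-.07): cv2.line(im,P((.025,y,.13)),P((-.025,y,.13)),(255,0,0),1)
    th=np.linspace(0,6.28,40)
    for y in(-.04,):
        q=[P((.01*np.cos(t),y,.105+.01*np.sin(t))) for t in th]; cv2.polylines(im,[np.array(q)],True,(255,0,255),1)
    cv2.imwrite(f"pics/{n}6z.png",im)
E
```

```text
(no output)
```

View pics/top6z.png

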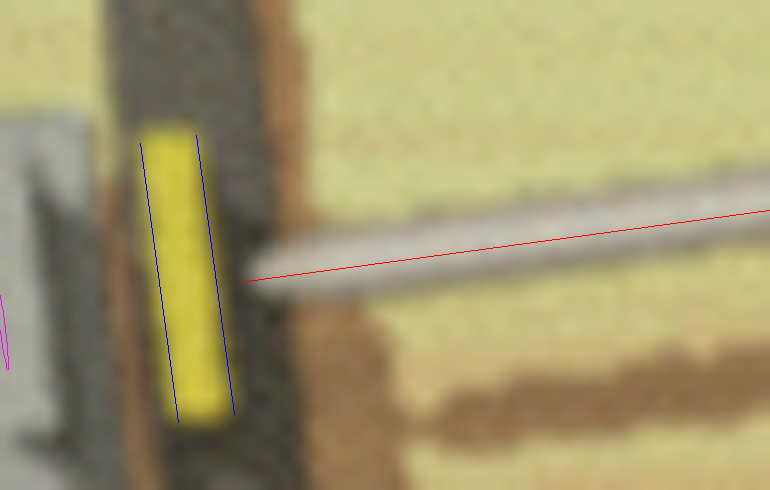

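View pics/side6z.png

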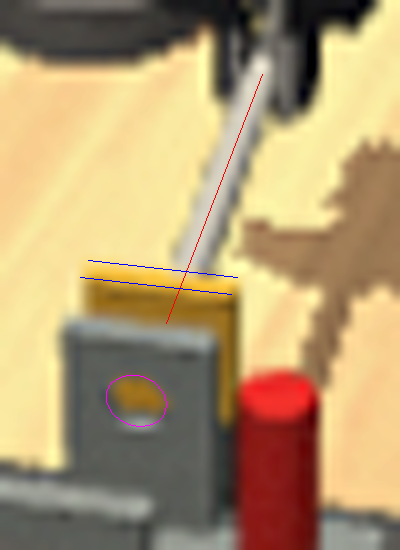

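send_rows:
  commands:
    - {"translation": [-0.0007, -0.005, 0], "rot": [0, 0, 0], "grip": 0.005}
    - {"translation": [0, -0.006, 0], "rot": [0, 0, 0], "grip": 0.005}
    - {"translation": [0, -0.006, 0], "rot": [0, 0, 0], "grip": 0.005}
    - {"translation": [0, -0.006, 0], "rot": [0, 0, 0], "grip": 0.005}
    - {"translation": [0, -0.006, 0], "rot": [0, 0, 0], "grip": 0.005}

```text
t: 13.1
eef_pos: [0.6027, -0.1053, 0.1029]
tool_rot: [-0.0, 0.998, 0.063, 0.0]
contact_force: [1.0, 0.2, -3.4]
gripper_width: 0.138
```

```bash
python3 -c "
from look import *
look(7,tb=(230,150,330,235),sb=(200,135,290,220),s=7)"
```

```text
pose [ 0.6027 -0.1053  0.1029] q [ 0.408  0.583 -0.453  1.804  0.333  0.83  -0.081] t 13.1 eul [-3.1414e+00 -1.0000e-04  1.2600e-01] F [ 1.   0.2 -3.4]
TCP in frame [-2.000e-04 -2.276e-01  1.029e-01]
```

View pics/side7.png

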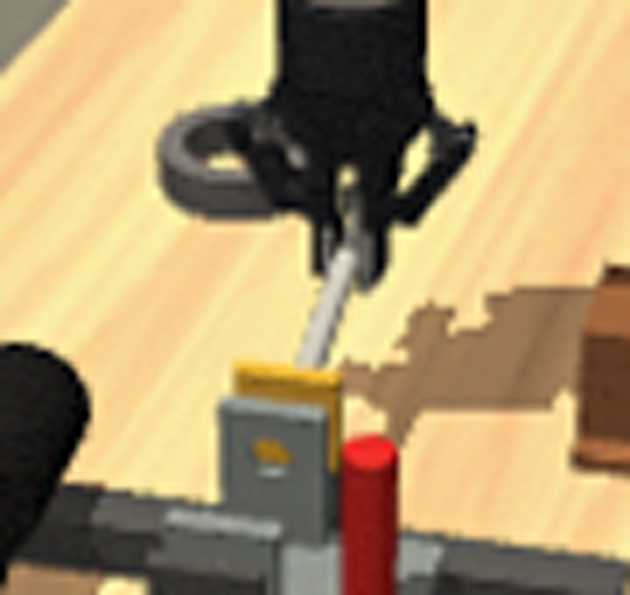

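View pics/top7.png

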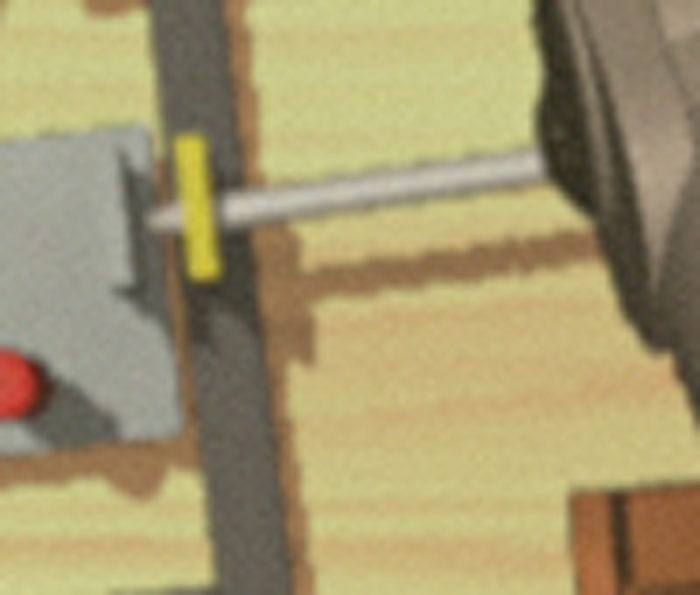

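send_rows:
  commands:
    - {"translation": [0, -0.007, 0], "rot": [0, 0, 0.15], "grip": 0.005}
    - {"translation": [0, -0.007, 0], "rot": [0, 0, 0], "grip": 0.005}
    - {"translation": [0, -0.007, 0], "rot": [0, 0, 0], "grip": 0.005}
    - {"translation": [0, -0.007, 0], "rot": [0, 0, 0], "grip": 0.005}
    - {"translation": [0, -0.007, 0], "rot": [0, 0, 0], "grip": 0.005}

```text
t: 13.62
eef_pos: [0.5983, -0.0708, 0.1028]
tool_rot: [-0.0, 0.998, 0.061, 0.0]
contact_force: [-0.8, -0.2, -3.6]
gripper_width: 0.136
```

send_rows:
  commands:
    - {"translation": [0, -0.007, 0], "rot": [0, 0, 0], "grip": 0.005}
    - {"translation": [0, -0.007, 0], "rot": [0, 0, 0], "grip": 0.005}
    - {"translation": [0, -0.007, 0], "rot": [0, 0, 0], "grip": 0.005}
    - {"translation": [0, -0.007, 0], "rot": [0, 0, 0], "grip": 0.005}
    - {"translation": [0, -0.006, 0], "rot": [0, 0, 0], "grip": 0.005}

```text
t: 14.03
eef_pos: [0.5942, -0.037, 0.1029]
tool_rot: [-0.0, 0.998, 0.061, 0.0]
contact_force: [0.7, 0.8, -2.2]
gripper_width: 0.134
```

```bash
python3 -c "
from look import *
look(8,tb=(200,150,300,235),sb=(200,150,290,235),s=7)"
```

```text
pose [ 0.5942 -0.037   0.1029] q [ 0.307  0.563 -0.462  1.844  0.334  0.812 -0.203] t 14.0333 eul [-3.1414e+00 -1.0000e-04  1.2290e-01] F [ 0.7  0.8 -2.2]
TCP in frame [-0.0002 -0.1588  0.1029]
```

View pics/top8.png

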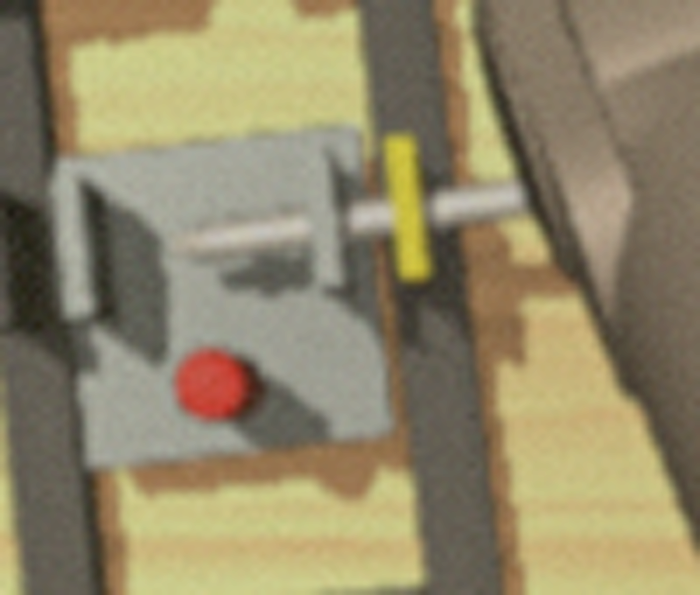

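View pics/side8.png

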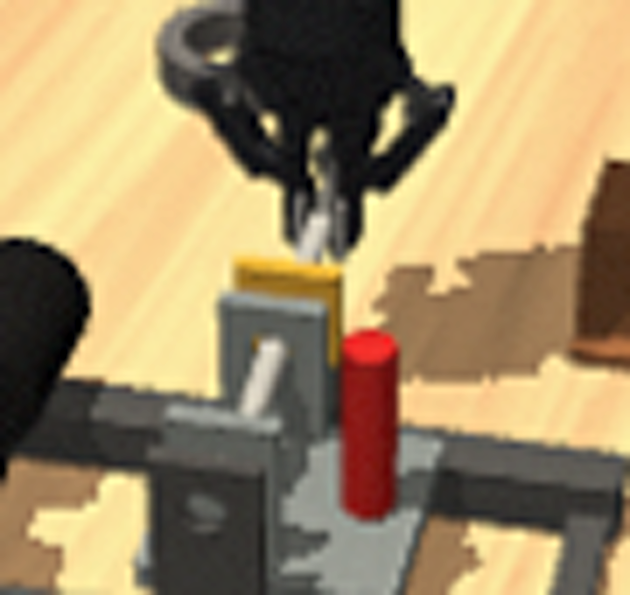

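```bash
cat > ov.py <<'E'
from h import *
import sys
def ov(k,tb,sb,s=9):
  for n,(a,b,d,e) in (("top",tb),("side",sb)):
    c=pickle.load(open(f"{n}{k}.pkl","rb"))
    im=cv2.resize(c["pixels"][b:e,a:d,::-1],None,fx=s,fy=s,interpolation=cv2.INTER_CUBIC)
    f=np.array([0.575,0.1206,0.1227]);cc,sn=np.cos(f[2]),np.sin(f[2])
    def w(L): return np.array([f[0]+cc*L[0]-sn*L[1],f[1]+sn*L[0]+cc*L[1],L[2]])
    P=lambda L: tuple(int(round(q)) for q in (proj(c,w(L))[0]-(a,b)+.5)*s-.5)
    im=cv2.convertScaleAbs(im,alpha=1.8 if n=="top" else 1.3)
    cv2.line(im,P((0,.1,.105)),P((0,-.15,.105)),(0,0,255),1)
    for y in(-.08,-.07,-.05,-.04,.04,.05,.07,.08): cv2.line(im,P((.025,y,.13)),P((-.025,y,.13)),(255,0,0),1)
    th=np.linspace(0,6.28,40)
    if n=="side":
      for y in(-.04,.05,.08):
        q=[P((.01*np.cos(t),y,.105+.01*np.sin(t))) for t in th]; cv2.polylines(im,[np.array(q)],True,(255,0,255),1)
    cv2.imwrite(f"pics/{n}{k}z.png",im)
E
python3 -c "
from ov import *
ov(8,(200,155,280,205),(215,170,275,235))"
```

```text
(no output)
```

View pics/top8z.png

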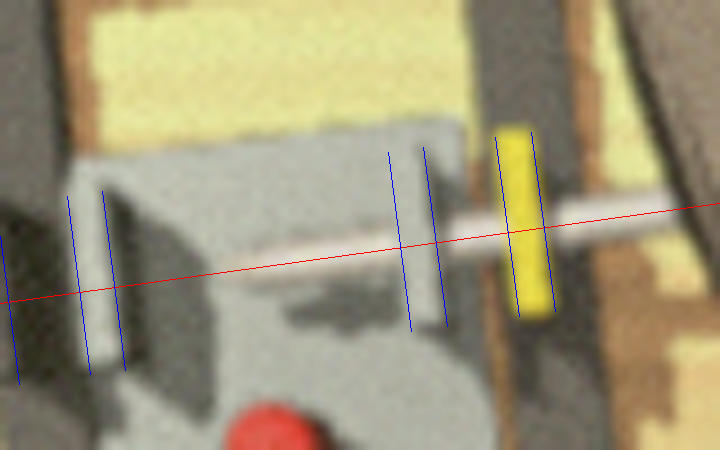

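View pics/side8z.png

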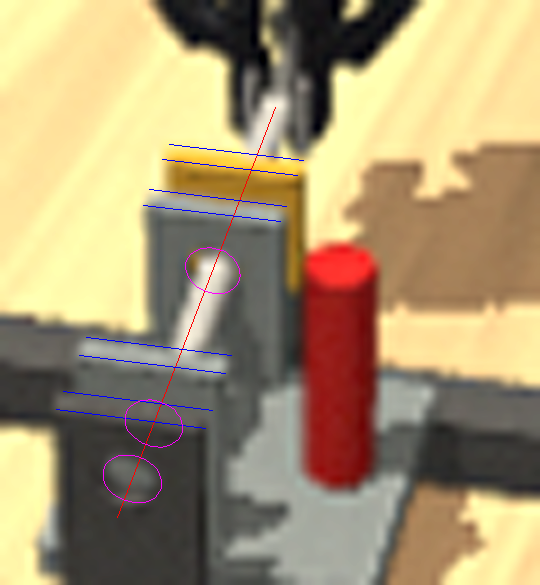

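send_rows:
  commands:
    - {"translation": [0, -0.007, 0], "rot": [0, 0, 0], "grip": 0.005}
    - {"translation": [0, -0.007, 0], "rot": [0, 0, 0], "grip": 0.005}
    - {"translation": [0, -0.007, 0], "rot": [0, 0, 0], "grip": 0.005}
    - {"translation": [0, -0.007, 0], "rot": [0, 0, 0], "grip": 0.005}
    - {"translation": [0, -0.007, 0], "rot": [0, 0, 0], "grip": 0.005}

```text
t: 14.55
eef_pos: [0.5899, -0.0024, 0.1028]
tool_rot: [-0.0, 0.998, 0.061, 0.0]
contact_force: [-0.7, 0.0, -2.9]
gripper_width: 0.134
```

send_rows:
  commands:
    - {"translation": [0, -0.007, 0], "rot": [0, 0, 0], "grip": 0.005}
    - {"translation": [0, -0.006, 0], "rot": [0, 0, 0], "grip": 0.005}
    - {"translation": [0, -0.006, 0], "rot": [0, 0, 0], "grip": 0.005}
    - {"translation": [0, -0.004, 0], "rot": [0, 0, 0], "grip": 0.005}
    - {"translation": [0, 0, 0], "rot": [0, 0, 0], "grip": 0.005}

```text
t: 14.97
eef_pos: [0.5872, 0.021, 0.1029]
tool_rot: [-0.0, 0.998, 0.062, 0.0]
contact_force: [0.1, -0.1, -3.2]
gripper_width: 0.137
```

```bash
python3 -c "
from look import *
look(9,tb=(180,150,290,235),sb=(200,160,290,245),s=7)"
```

```text
pose [0.5872 0.021  0.1029] q [ 0.216  0.553 -0.47   1.862  0.336  0.804 -0.305] t 14.9667 eul [-3.141e+00 -3.000e-04  1.239e-01] F [ 0.1 -0.1 -3.2]
TCP in frame [-1.000e-04 -1.004e-01  1.029e-01]
```

View pics/top9.png

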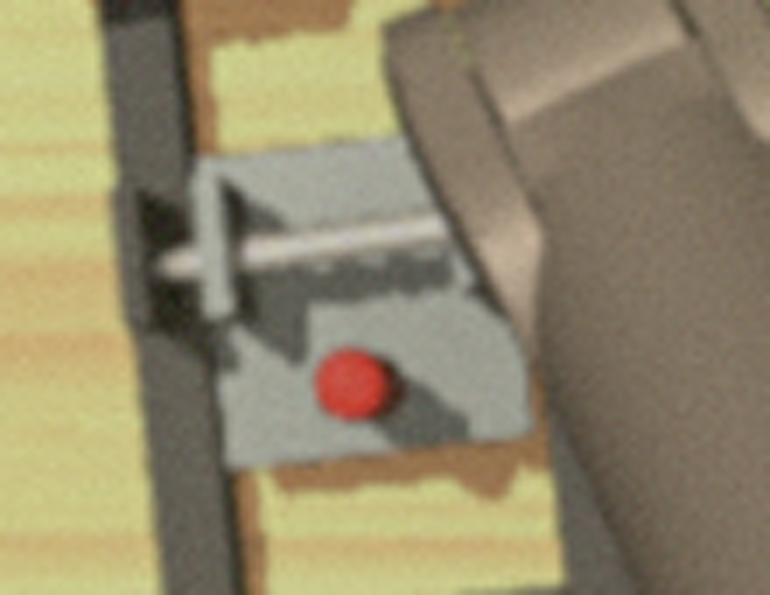

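View pics/side9.png

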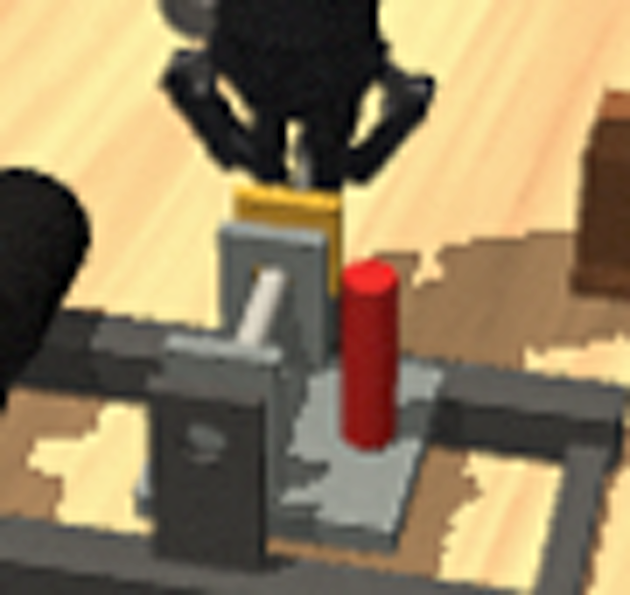

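send_rows:
  commands:
    - {"translation": [0, -0.0025, 0], "rot": [0, 0, 0], "grip": 0.005}
    - {"translation": [0, -0.0025, 0], "rot": [0, 0, 0], "grip": 0.005}
    - {"translation": [0, 0, 0], "rot": [0, 0, 0], "grip": 0.005}
    - {"translation": [0, 0, 0], "rot": [0, 0, 0], "grip": 0.005}
    - {"translation": [0, 0, 0], "rot": [0, 0, 0], "grip": 0.005}

```text
t: 15.48
eef_pos: [0.5866, 0.0244, 0.1028]
tool_rot: [0.0, 0.998, 0.061, -0.0]
contact_force: [0.2, 0.4, -3.0]
gripper_width: 0.133
```

send_rows:
  commands:
    - {"translation": [0, 0, 0.002], "rot": [0, 0, 0], "grip": 0.005}
    - {"translation": [0, 0, 0], "rot": [0, 0, 0], "grip": 0.02}
    - {"translation": [0, 0, 0], "rot": [0, 0, 0], "grip": 0.04}
    - {"translation": [0, 0, 0], "rot": [0, 0, 0], "grip": 0.07}
    - {"translation": [0, 0, 0], "rot": [0, 0, 0], "grip": 0.07}

```text
t: 15.9
eef_pos: [0.5869, 0.0246, 0.1011]
tool_rot: [-0.0, 0.998, 0.061, 0.0]
contact_force: [0.4, -0.6, 0.1]
gripper_width: 0.647
```

send_rows:
  commands:
    - {"translation": [0, 0, 0], "rot": [0, 0, 0], "grip": 0.07}
    - {"translation": [0, 0.01, 0], "rot": [0, 0, 0], "grip": 0.07}
    - {"translation": [0, 0.02, 0], "rot": [0, 0, 0], "grip": 0.07}
    - {"translation": [0, 0.02, 0], "rot": [0, 0, 0], "grip": 0.07}
    - {"translation": [0, 0.02, 0], "rot": [0, 0, 0], "grip": 0.07}

```text
t: 16.32
eef_pos: [0.5953, -0.0465, 0.1009]
tool_rot: [0.0, 0.998, 0.061, 0.0]
contact_force: [-0.4, 0.3, 0.3]
gripper_width: 0.819
```

send_rows:
  commands:
    - {"translation": [0, 0.004, 0], "rot": [0, 0, 0], "grip": 0.07}
    - {"translation": [0, 0, 0], "rot": [0, 0, 0], "grip": 0.07}
    - {"translation": [0, 0, 0], "rot": [0, 0, 0], "grip": 0.07}
    - {"translation": [0, 0, 0], "rot": [0, 0, 0], "grip": 0.07}
    - {"translation": [0, 0, 0], "rot": [0, 0, 0], "grip": 0.07}

```text
t: 16.73
eef_pos: [0.5956, -0.0473, 0.1009]
tool_rot: [-0.0, 0.998, 0.062, 0.0]
contact_force: [1.1, 0.4, -0.4]
gripper_width: 0.819
```

```bash
python3 -c "
from look import *
look(10,tb=(180,150,320,235),sb=(200,140,290,245),s=5)"
```

```text
pose [ 0.5956 -0.0473  0.1009] q [ 0.322  0.568 -0.461  1.84   0.335  0.811 -0.184] t 16.7333 eul [-3.1409e+00 -2.0000e-04  1.2470e-01] F [ 1.1  0.4 -0.4]
TCP in frame [-1.000e-04 -1.691e-01  1.009e-01]
```

View pics/top10.png

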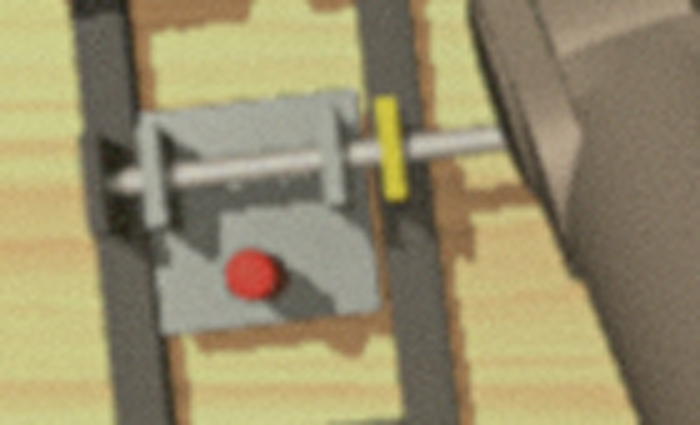

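View pics/side10.png

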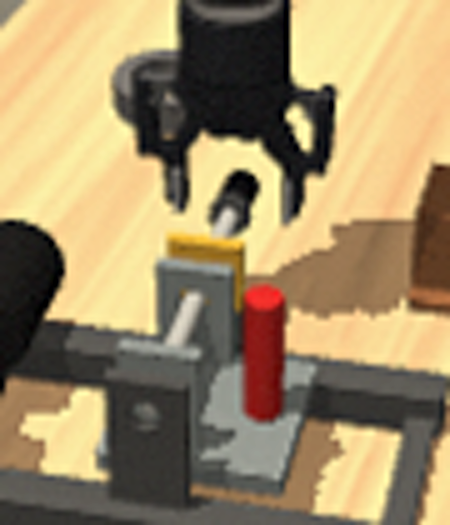

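send_rows:
  commands:
    - {"translation": [0, 0.003, 0], "rot": [0, 0, 0], "grip": 0.05}
    - {"translation": [0, 0, 0], "rot": [0, 0, 0], "grip": 0.015}
    - {"translation": [0, 0, 0], "rot": [0, 0, 0], "grip": 0.015}
    - {"translation": [0, 0, 0], "rot": [0, 0, 0], "grip": 0.015}
    - {"translation": [0, 0, 0], "rot": [0, 0, 0], "grip": 0.015}
  force: 60

```text
t: 17.25
eef_pos: [0.596, -0.052, 0.1009]
tool_rot: [0.0, 0.998, 0.061, 0.0]
contact_force: [-0.5, -0.6, 0.2]
gripper_width: 0.283
```

send_rows:
  commands:
    - {"translation": [0, 0, 0], "rot": [0, 0, 0], "grip": 0.015}
    - {"translation": [0, 0, 0], "rot": [0, 0, 0], "grip": 0.015}
    - {"translation": [0, 0, 0], "rot": [0, 0, 0], "grip": 0.015}
    - {"translation": [0, 0, -0.001], "rot": [0, 0, 0], "grip": 0.015}
    - {"translation": [0, 0, -0.001], "rot": [0, 0, 0], "grip": 0.015}

```text
t: 17.67
eef_pos: [0.5959, -0.052, 0.1026]
tool_rot: [-0.0, 0.998, 0.061, -0.0]
contact_force: [0.9, -0.7, -2.4]
gripper_width: 0.282
```

```bash
python3 -c "
from look import *
look(11,tb=(180,150,320,235),sb=(200,140,290,245),s=5)
from ov import *
ov(11,(180,155,260,205),(205,160,275,225))"
```

```text
pose [ 0.5959 -0.052   0.1026] q [ 0.329  0.567 -0.46   1.837  0.333  0.815 -0.178] t 17.6667 eul [-3.1415e+00  3.0000e-04  1.2230e-01] F [ 0.9 -0.7 -2.4]
TCP in frame [-0.0004 -0.1738  0.1026]
```

View pics/top11z.png

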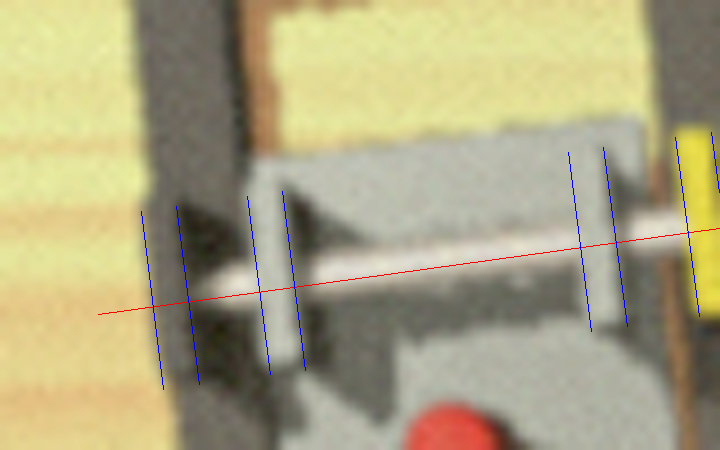

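View pics/side11z.png

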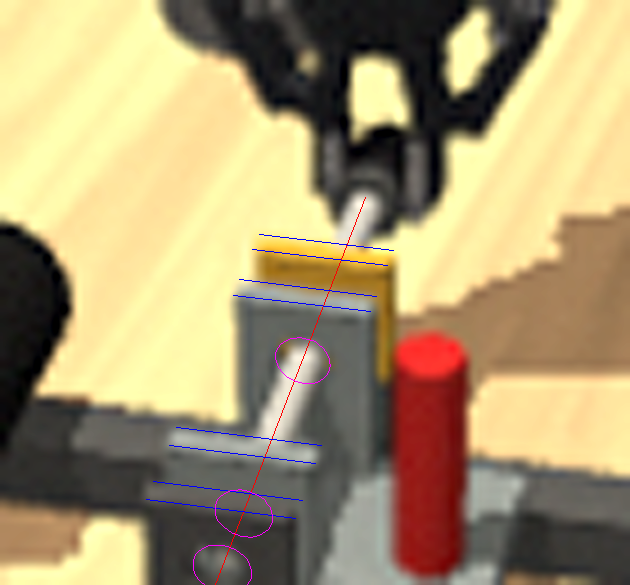

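send_rows:
  commands:
    - {"translation": [0, -0.004, 0], "rot": [0, 0, 0], "grip": 0.015}
    - {"translation": [0, -0.005, 0], "rot": [0, 0, 0], "grip": 0.015}
    - {"translation": [0, -0.005, 0], "rot": [0, 0, 0], "grip": 0.015}
    - {"translation": [0, -0.005, 0], "rot": [0, 0, 0], "grip": 0.015}
    - {"translation": [0, -0.005, 0], "rot": [0, 0, 0], "grip": 0.015}

```text
t: 18.18
eef_pos: [0.593, -0.0272, 0.1028]
tool_rot: [-0.0, 0.998, 0.061, 0.0]
contact_force: [0.9, -1.2, -1.4]
gripper_width: 0.285
```

send_rows:
  commands:
    - {"translation": [0, -0.006, 0], "rot": [0, 0, 0], "grip": 0.015}
    - {"translation": [0, -0.006, 0], "rot": [0, 0, 0], "grip": 0.015}
    - {"translation": [0, -0.006, 0], "rot": [0, 0, 0], "grip": 0.015}
    - {"translation": [0, -0.006, 0], "rot": [0, 0, 0], "grip": 0.015}
    - {"translation": [0, -0.006, 0], "rot": [0, 0, 0], "grip": 0.015}

```text
t: 18.6
eef_pos: [0.5894, 0.0024, 0.1028]
tool_rot: [-0.0, 0.998, 0.061, 0.0]
contact_force: [-0.0, -0.1, -0.9]
gripper_width: 0.284
```

send_rows:
  commands:
    - {"translation": [0, -0.003, 0], "rot": [0, 0, 0], "grip": 0.015}
    - {"translation": [0, -0.002, 0], "rot": [0, 0, 0], "grip": 0.015}
    - {"translation": [0, -0.001, 0], "rot": [0, 0, 0], "grip": 0.015}
    - {"translation": [0, -0.001, 0], "rot": [0, 0, 0], "grip": 0.015}
    - {"translation": [0, 0, 0], "rot": [0, 0, 0], "grip": 0.015}

```text
t: 19.02
eef_pos: [0.5885, 0.0086, 0.1028]
tool_rot: [0.0, 0.998, 0.061, -0.0]
contact_force: [0.8, -0.2, -1.2]
gripper_width: 0.28
```

```bash
python3 -c "
from look import *
look(12,tb=(170,150,310,235),sb=(200,140,290,245),s=5)"
```

```text
pose [0.5885 0.0086 0.1028] q [ 0.235  0.555 -0.468  1.86   0.336  0.805 -0.285] t 19.0167 eul [3.1416 0.     0.1223] F [ 0.8 -0.2 -1.2]
TCP in frame [-0.0003 -0.1128  0.1028]
```

View pics/top12.png

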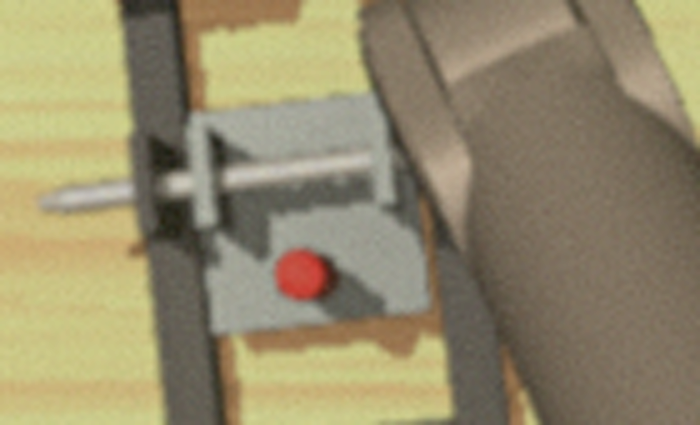

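send_rows:
  commands:
    - {"translation": [0, -0.001, 0], "rot": [0, 0, 0], "grip": 0.015}
    - {"translation": [0, -0.001, 0], "rot": [0, 0, 0], "grip": 0.015}
    - {"translation": [0, -0.001, 0], "rot": [0, 0, 0], "grip": 0.015}
    - {"translation": [0, -0.001, 0], "rot": [0, 0, 0], "grip": 0.015}
    - {"translation": [0, 0, 0], "rot": [0, 0, 0], "grip": 0.015}

```text
t: 19.53
eef_pos: [0.5881, 0.0129, 0.1028]
tool_rot: [-0.0, 0.998, 0.061, 0.0]
contact_force: [0.8, -0.4, -2.1]
gripper_width: 0.286
```

send_rows:
  commands:
    - {"translation": [0, -0.001, 0], "rot": [0, 0, 0], "grip": 0.015}
    - {"translation": [0, -0.001, 0], "rot": [0, 0, 0], "grip": 0.015}
    - {"translation": [0, -0.001, 0], "rot": [0, 0, 0], "grip": 0.015}
    - {"translation": [0, 0, 0], "rot": [0, 0, 0], "grip": 0.015}
    - {"translation": [0, 0, 0], "rot": [0, 0, 0], "grip": 0.015}

```text
t: 19.95
eef_pos: [0.5879, 0.014, 0.1028]
tool_rot: [0.001, 0.998, 0.061, 0.0]
contact_force: [1.6, -4.8, -1.3]
gripper_width: 0.287
```

send_rows:
  commands:
    - {"translation": [0, -0.001, 0], "rot": [0, 0, 0], "grip": 0.015}
    - {"translation": [0, -0.001, 0], "rot": [0, 0, 0], "grip": 0.015}
    - {"translation": [0, -0.001, 0], "rot": [0, 0, 0], "grip": 0.015}
    - {"translation": [0, 0, 0], "rot": [0, 0, 0], "grip": 0.015}
    - {"translation": [0, 0, 0], "rot": [0, 0, 0], "grip": 0.015}

```text
t: 20.37
eef_pos: [0.5878, 0.0141, 0.1028]
tool_rot: [0.003, 0.998, 0.06, -0.0]
contact_force: [2.0, -10.7, -0.7]
gripper_width: 0.284
```

```bash
python3 -c "
from look import *
look(13,tb=(170,150,310,235),sb=(200,140,290,245),s=5)
from ov import *
ov(13,(160,155,260,205),(200,160,275,245),s=7)
T=pickle.load(open('top13.pkl','rb'))
"
```

```text
pose [0.5878 0.0141 0.1028] q [ 0.221  0.553 -0.465  1.861  0.34   0.806 -0.303] t 20.3667 eul [3.1366e+00 5.0000e-04 1.1910e-01] F [  2.  -10.7  -0.7]
TCP in frame [-0.0003 -0.1073  0.1028]
```

View pics/side13z.png

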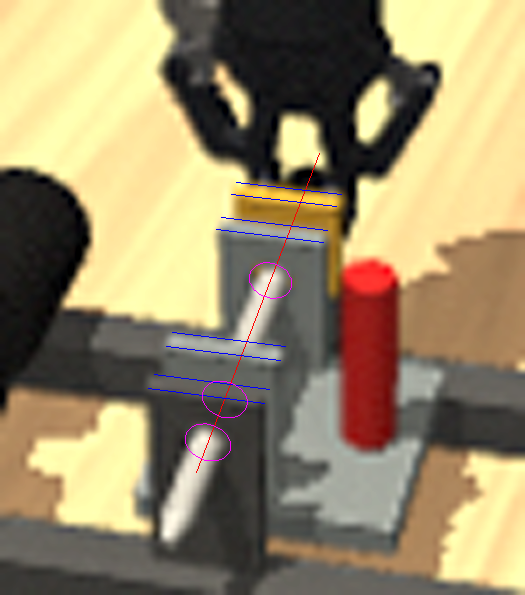

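View pics/top13z.png

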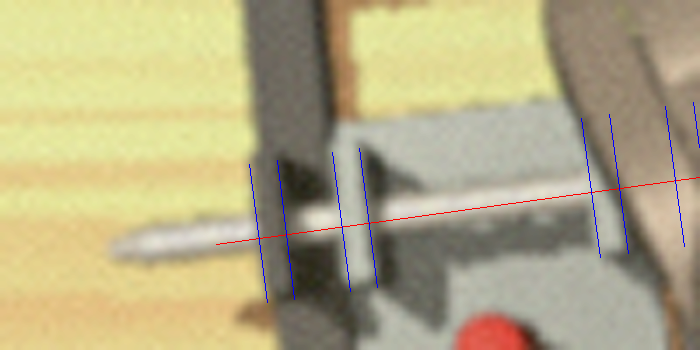

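send_rows:
  commands:
    - {"translation": [0, 0, 0.001], "rot": [0, 0, 0], "grip": 0.015}
    - {"translation": [0, 0, 0.001], "rot": [0, 0, 0], "grip": 0.015}
    - {"translation": [0, 0.001, 0.0005], "rot": [0, 0, 0], "grip": 0.015}
    - {"translation": [0, 0.001, 0], "rot": [0, 0, 0], "grip": 0.015}
    - {"translation": [0, 0.0005, 0], "rot": [0, 0, 0], "grip": 0.015}

```text
t: 20.88
eef_pos: [0.5881, 0.014, 0.1011]
tool_rot: [0.001, 0.998, 0.06, 0.0]
contact_force: [-1.4, -5.0, 4.6]
gripper_width: 0.287
```

send_rows:
  commands:
    - {"translation": [0, 0, 0], "rot": [0, 0, 0], "grip": 0.04}
    - {"translation": [0, 0, 0], "rot": [0, 0, 0], "grip": 0.07}
    - {"translation": [0, 0, 0], "rot": [0, 0, 0], "grip": 0.07}
    - {"translation": [0, 0, 0], "rot": [0, 0, 0], "grip": 0.07}
    - {"translation": [0, 0, 0], "rot": [0, 0, 0], "grip": 0.07}

```text
t: 21.3
eef_pos: [0.5875, 0.0167, 0.1002]
tool_rot: [-0.0, 0.998, 0.062, -0.0]
contact_force: [-0.1, 0.3, 1.0]
gripper_width: 0.814
```

send_rows:
  commands:
    - {"translation": [0, 0.003, -0.005], "rot": [0, 0, 0], "grip": 0.07}
    - {"translation": [0, 0.005, -0.02], "rot": [0, 0, 0], "grip": 0.07}
    - {"translation": [0, 0.005, -0.035], "rot": [0, 0, 0], "grip": 0.07}
    - {"translation": [0, 0.03, -0.02], "rot": [0, 0, 0], "grip": 0.07}
    - {"translation": [0, 0.038, 0], "rot": [0, 0, 0], "grip": 0.07}

```text
t: 21.72
eef_pos: [0.6007, -0.0608, 0.1861]
tool_rot: [-0.001, 0.998, 0.065, 0.005]
contact_force: [1.2, 0.2, 0.9]
gripper_width: 0.819
```

send_rows:
  commands:
    - {"translation": [0, 0.038, 0], "rot": [0, 0, 0], "grip": 0.07}
    - {"translation": [0, 0.038, 0], "rot": [0, 0, 0], "grip": 0.07}
    - {"translation": [0, 0.03, 0], "rot": [0, 0, 0], "grip": 0.07}
    - {"translation": [0, 0, 0], "rot": [0, 0, 0], "grip": 0.07}
    - {"translation": [0, 0, 0], "rot": [0, 0, 0], "grip": 0.07}

```text
t: 22.13
eef_pos: [0.6101, -0.1724, 0.1803]
tool_rot: [0.0, 0.998, 0.059, -0.0]
contact_force: [0.6, 0.1, 0.2]
gripper_width: 0.822
```

```bash
python3 -c "
from look import *
look(14,tb=(150,140,310,235),sb=(180,150,300,265),s=5)
from ov import *
ov(14,(165,155,275,205),(200,160,275,245),s=7)
T=pickle.load(open('top14.pkl','rb'));cv2.imwrite('pics/top14f.png',T['pixels'][:,:,::-1])
"
```

```text
pose [ 0.6101 -0.1724  0.1803] q [ 0.511  0.519 -0.458  1.697  0.266  0.987  0.075] t 22.1333 eul [3.1411e+00 3.0000e-04 1.1780e-01] F [0.6 0.1 0.2]
TCP in frame [-0.001  -0.2951  0.1803]
```

View pics/top14z.png

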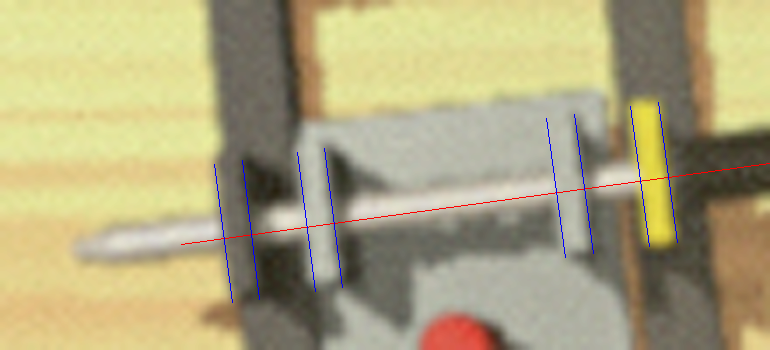

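View pics/side14.png

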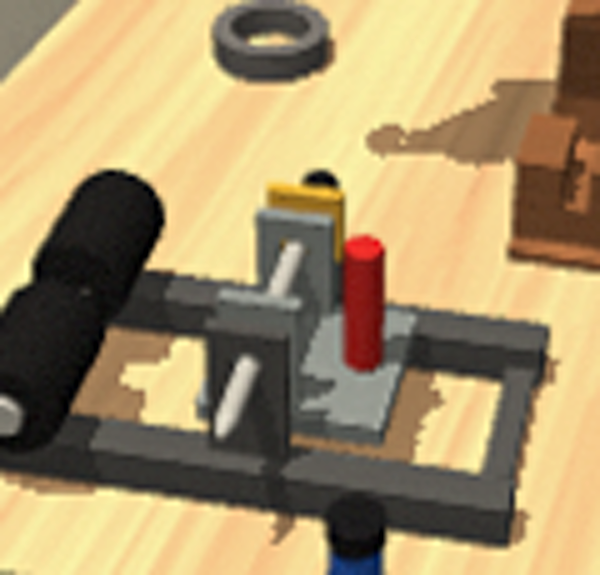

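View pics/top14f.png

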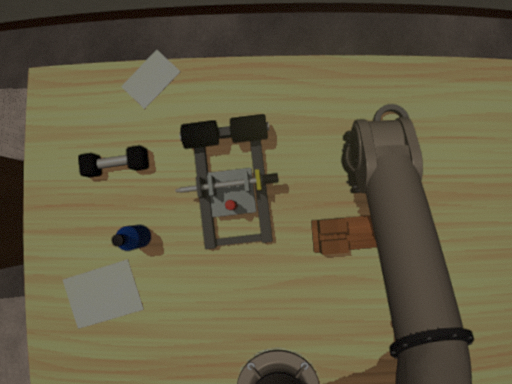

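```bash
python3 -c "
from h import *
c=pickle.load(open('top14.pkl','rb')); f=np.array([0.575,0.1206,0.1227])
for uv in ((75,248),(672,165),(163,155)):
    p=ray(c,(np.array(uv)+.5)/7-.5+(165,155),.102)[0]
    L=p[:2]-f[:2]; cc,s=np.cos(f[2]),np.sin(f[2]); print(uv,cc*L[0]+s*L[1],-s*L[0]+cc*L[1])
a,b,d,e=(245,165,290,195); cv2.imwrite('pics/top14e.png',cv2.convertScaleAbs(cv2.resize(c['pixels'][b:e,a:d,::-1],None,fx=16,fy=16,interpolation=cv2.INTER_CUBIC),alpha=2.2))
"
```

```text
(75, 248) 0.004095890063444034 0.1399052687593279
(672, 165) 0.004461673392590827 -0.08164566559773231
(163, 155) 0.033597229626621775 0.10311342397044955
```

View pics/top14e.png

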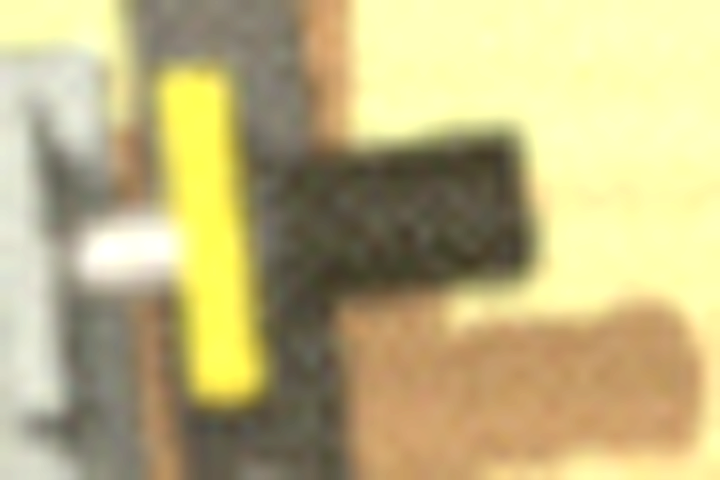

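```bash
python3 -c "
from station import *
print(hand_in()); print(get_obs()['t'])"
```

```text
the job is handed in; nothing more can be done
None
the job is handed in; nothing more can be done
```

The carriage is fully home, the pin is through all four holes with its collar up against the yellow ear, and I handed the job in at about 22 s of the 64 s allowed.

- **Carriage:** I pinched the red post and pushed it to its stop. It stopped moving while the push rose to about 22 N. The pictures show the grey plates lined up with the ears.
- **Pin:** I lifted it from the rack, gripping about 50 mm from the collar, and threaded the first three plates and just into the fourth with almost no sideways force. I then let go, took it again by the knob and pushed until it stopped, with the push rising to about 11 N.
- **Last checks:**
  - In the top view the tip lies 139.9 mm along the frame, where 140 mm means seated.
  - The knob end measured about 43 mm from the ear, where 46 mm is expected. My reading error is about 2 mm.
  - The pin comes out through the dark left ear, and the gripper is open and clear of everything.
  - The bottle and dumbbell look undisturbed. I saw the tape roll, partly hidden by the arm in the top view, but did not measure it; the arm never touched it.
- **Disagreement:** the two cameras placed the pin about 2 to 4 mm apart sideways, so I aimed between them. The pin went in without contact.

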